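Knock cast specimen tablets out of a turnover mould and pile them

ROBOT

A 7-joint arm with a two-finger parallel gripper is mounted at the origin on a cart in front of the work surface, level with it; the furniture and walls round the work are solid. World frame = base frame: x ahead of the robot, y to its left, z up, the work surface at z = 0. Lengths are in m, angles in rad, forces in N, time in s.
With the tool pointing down it reaches from about 0.425 to 0.875 m from the base axis. Payload 4.7 kg.
Tool frame: the origin (TCP) lies at the very end of the fingers, on their centre line; the grasp point (between the pads) lies 19 mm behind it; z points along the fingers, y is the line along which they close (so a half turn about z gives the same grasp; the last joint's range is limited). The gripper opens to 87 mm and grips with 3 to 60 N. Pads are 19 mm wide; open, the fingers measure 117 mm over their backs; the gripper's body (75 mm by 190 mm) begins 51 mm behind the grasp point.
Start: joints at [1.232, 0.321, -0.07, 1.45, 0.023, 1.371, -0.057], TCP at [0.225, -0.61, 0.223] pointing down, gripper open.
Joint ranges: [-2.86, 2.86], [-0.3, 2.09], [-1.38, 1.24], [0.06, 2.45], [-1.56, 4.7], [0.09, 2.05], [-2.69, 2.69]. Speed limits (rad/s): [2.57, 2.57, 3.14, 3.14, 3.14, 3.14, 3.14].

INTERFACE

Orientations are given as a rotation vector (axis times angle).
In Python, from bench import ctrl, vision gives the robot as it stands.
- The arm moves only by the tool jog_arm, never from a script. Its argument "increments" is a list of rows, each an object of numbers: "tx", "ty", "tz": the shift along the tool's x, y, z in mm; "wx", "wy", "wz": the turn, a rotation vector about the tool's x, y, z in rad; "gripper": the opening, from 0 (shut) to 1 (fully open). In form: [{"tx": .., "ty": .., "tz": .., "wx": .., "wy": .., "wz": .., "gripper": ..}, ...]. A call has exactly 5 rows; each row is the pose to reach, as a shift and turn from the pose commanded when the call began, along the tool's axes at that moment; what a row does not reach only later rows make up. A row lasts 1/12 s, in which the tool goes at most 41.7 mm and 7.16 degrees, less where a joint would pass 70% of its speed; a pose out of reach is approached as far as the arm can. A call with a gripper value outside its range is refused whole. The fingers move at their own pace and stop on an object; "grip_force" is the grip in N (left out, the last holds). Time passes only in rows, so rows that repeat a pose let the fingers close, or fill a call up. It gives the time, the measured TCP pose, the force, the opening and the grip force at its end, in the units of the state.
- ctrl.get_state(): the state, without advancing time (a new reading comes with each control period).
- vision.get_image(name): name is "side" or "top"; returns a dict with "color" (400x640x3 uint8, blue, green, red), "fx", "fy", "cx", "cy" (pixels), "extrinsics" (4x4, takes a point from world to camera coordinates). Camera axes: x right, y down, z forward; pixel columns grow to the right and rows downward; lengths in m; the calibration is good to about 2 mm. A picture is of the moment at which its call begins. There is no depth.
- ctrl.close_job(): hands the job in; it is judged then, once.
Trained networks look in the newest picture that a camera, given by its name, has taken for a name from the list of things; names that differ only in an ending like _2 or _b are one class to them, and where a whole thing is asked for, a point or a joint stands for the part that bears it (a point fixed in the world has none). Each returns a list of dicts, best first, with "conf" (0 to 1); they miss things now and then, are a little off and sometimes report something else, mostly with a low value. They report only what shows in the picture. A call takes as long as a camera call. They do not tell look-alikes from the thing itself.
- vision.spot_in(camera, thing): "bbox" ([left, top, right, bottom] in pixels, round what is visible of it).
The state is a dict: "time": time; "joint_positions": joint angles; "qd": joint speeds; "joint_torque": joint torques, N m; "position": TCP position; "tool_rot": TCP orientation; "ft_force": force on the tool from outside, world axes, zero at the start; "torque": the same for the moment, N m; "grip_width": opening from 0.0 (shut) to 1.0 (fully open); "grip_force": force on a finger pad.
Only numpy, scipy, OpenCV 4.12 (cv2) and the standard library are available. Lean on these libraries where they do the work, as an engineer would, in place of code of your own. Each camera call takes 0.05 s, during which the arm holds its last target. There are 200 camera calls.

TASK

Swing the hinged mould tray right over, with its cast tablets still in it, and rap it down on the bench until every tablet has dropped out, then swing the empty tray back to where it was. Stack all the tablets squarely in one pile on the outline of the white plate, their edges lined up with it and with each other, and lay the steel weight squarely on top; leave the other things on the bench alone.

Things in the scene. Friction and masses are not known exactly. Their poses are not given: they have to be found in the camera images.
- rail: Aluminium hinge rail, 290 x 20 mm, fixed to the bench (its place and turn differ from start to start). Origin on the bench under the middle of the hinge. x runs along the hinge; the hinge axis is the line y = 0, z = 30 mm. The mould tray starts on the rail's +y side and swings over to its -y side, where the bench is bare.
- tray (a joint): Hinge angle of the mould tray (rad): 0 = upright as at the start, mouth up; 1.57 = standing on edge above the rail; 3.14 = inverted, mouth down, its rubber feet on the bench (stop). The hinge is light (about 0.3 N m of weight, 0.08 N m of friction): let go, the tray falls to whichever side it leans to.
- tray_bar (a point): Middle of the tray's handle: round steel bar, 12 mm thick, parallel to the hinge, 140 mm from its axis, 130 mm clear between two arms, 44 mm clear of the tray. At angle a it is, in the rail's frame, at y = 140 mm * cos a, z = 30 mm + 140 mm * sin a. Pinched from above across it, it turns between the fingers as the tray swings. Axes: x along the bar, y away from the hinge, z out of the mouth.
- tray_mouth (a point): Middle of the mouth of the grey tray (273 x 56 x 23 mm, 0.5 kg), 62 mm from the hinge axis; axes as tray_bar. Four cavities along x, at -100.5, -33.5, 33.5, 100.5 mm. Sprung nubs hold a tablet in (centre at z = -10 mm here) even when inverted slowly; it drops out, 20 mm down, when the inverted tray hits its stop fast, e.g. falls from the bar lifted 60 to 80 mm. It may take more than one rap.
- tablet_0: Cast resin tablet, 60 x 44 x 16 mm (x, y, z), 60 g, light amber with a dark wood specimen showing on both faces; all tablets are alike and there are two to four. Origin at its centre. Starts in a mould cavity, 2 mm below the rim, its x along the hinge. Either face may be up in the pile. Grasp it across its 44 mm.
- tablet_1: Cast resin tablet, 60 x 44 x 16 mm (x, y, z), 60 g, light amber with a dark wood specimen showing on both faces; all tablets are alike and there are two to four. Origin at its centre. Starts in a mould cavity, 2 mm below the rim, its x along the hinge. Either face may be up in the pile. Grasp it across its 44 mm.
- tablet_2: Cast resin tablet, 60 x 44 x 16 mm (x, y, z), 60 g, light amber with a dark wood specimen showing on both faces; all tablets are alike and there are two to four. Origin at its centre. Starts in a mould cavity, 2 mm below the rim, its x along the hinge. Either face may be up in the pile. Grasp it across its 44 mm.
- tablet_3: Cast resin tablet, 60 x 44 x 16 mm (x, y, z), 60 g, light amber with a dark wood specimen showing on both faces; all tablets are alike and there are two to four. Origin at its centre. Starts in a mould cavity, 2 mm below the rim, its x along the hinge. Either face may be up in the pile. Grasp it across its 44 mm.
- plate_top (a point): Middle of the top of the white plate (110 x 110 x 8 mm, fixed to the bench, at a different place and turn at each start), 8 mm above the bench. x and y run along the engraved outline, which is 66 mm long in x and 50 mm in y: a tablet lies in it with its own x along the plate's x.
- weight: Loose flat steel weight, a bare metal block 60 x 44 x 20 mm (x, y, z), 0.4 kg, with a dark round spot on both faces. Origin at its centre. Grasp it across its 44 mm; either face may be up.
- film_can_1: Bystander: black film can, 34 mm across, 50 mm high, origin at its underside.
- elm_block: Bystander: elm block 48 x 89 x 31 mm, origin at its underside.
- eraser: Bystander: eraser 20 x 45 x 12 mm, origin at its underside.
- masking_tape: Bystander: roll of masking tape, 100 mm across, 25 mm high, origin at its underside.
Things that resemble listed ones, but are neither listed nor needed, are in the scene too. Several things have the shape of the weight; the one meant has the colours described above.

How it is judged:
By the outcome, as a careful person would: the job done as asked, in the order asked, and still so for the second after the job is handed in, with the robot touching nothing.
Of tablet_0, tablet_1, tablet_2, tablet_3 only 2 to 4 are there at a start; the rules pass over those that are not, and their reading is None.
At some moment in a run one of weight may be knocked a few centimetres aside while the robot is not near it.
Once in a run the grip may slacken for a moment while it holds something.
It also fails if it takes over 210 s, if anything falls off the work surface, if the arm or the gripper's body presses on something with over 40 N, if the wrist force passes 120 N, or if a joint passes its speed limit or range.

## Working session

There is one attempt and no reset: what is moved stays moved. The work goes in short steps, Python scripts to look and compute and a tool call to move; the robot and the scene stay as the last step left them, time stands still between calls to the robot, and variables do not carry over. Pictures are saved under pics/ and viewed, at most 14 in all, crops included, and the job is handed in when it is done.

Besides the shell and the picture viewer there is one more tool, called after ">>>" as name(argument=value, ...), one argument or row to a line, values as JSON. jog_arm: Moves the arm, as the interface text tells. Its arguments: {"type":"object","properties":{"increments":{"type":"array"},"grip_force":{"type":"number"}},"required":["increments"]}

```bash
mkdir -p pics; ls; python3 - <<'E'
from bench import ctrl, vision
import cv2
for n in ("top","side"):
    im=vision.get_image(n); cv2.imwrite(f"pics/{n}0.png",im["color"]); print(n,im["fx"],im["fy"],im["cx"],im["cy"],im["extrinsics"])
    for t in ("rail","tray","tablet_0","weight","plate_top","film_can_1","elm_block"):
        print(t,[(([round(v) for v in d["bbox"]]),round(d["conf"],2)) for d in vision.spot_in(n,t)])
s=ctrl.get_state(); print(s)
E
```

```text
pics
top 488.7727358964492 488.7727358964492 328.6805631625579 193.16451569834987 [[-0.00452388 -0.99996957 -0.0063561  -0.07439313]
 [-0.99162508  0.00530635 -0.12904086  0.52301142]
 [ 0.12907066  0.0057191  -0.99161891  1.1927331 ]
 [ 0.          0.          0.          1.        ]]
rail []
tray [([352, 83, 381, 119], 0.32)]
tablet_0 [([263, 166, 281, 193], 0.88), ([261, 217, 278, 243], 0.68)]
weight [([401, 148, 420, 171], 0.71), ([340, 260, 364, 279], 0.58), ([326, 98, 336, 117], 0.19)]
plate_top []
film_can_1 [([325, 98, 334, 119], 0.73)]
elm_block [([357, 84, 381, 116], 0.72)]
side 426.89491835876305 426.89491835876305 324.8535064124961 195.9880177914321 [[-0.82118073 -0.57055982 -0.01112235  0.39985754]
 [-0.3854892   0.56897736 -0.72640405  0.28261114]
 [ 0.42078533 -0.59222146 -0.68717789  0.81652022]
 [ 0.          0.          0.          1.        ]]
rail [([243, 195, 360, 282], 0.73)]
tray [([242, 198, 356, 278], 0.94)]
tablet_0 [([312, 243, 347, 266], 0.91), ([267, 218, 295, 239], 0.68), ([265, 138, 293, 165], 0.41)]
weight [([393, 213, 420, 238], 0.78), ([330, 141, 357
[... 263 characters left out ...]
rray([ 1.23211315,  0.3209819 , -0.07011055,  1.45052048,  0.02260679,
        1.37080041, -0.05691435]), 'qd': array([-1.35697923e-03, -2.36078150e-03,  3.54060585e-04, -4.19325147e-04,
       -5.58031173e-05,  1.77910660e-03,  8.19957071e-04]), 'joint_torque': array([-1.55599064e-04, -4.91054535e+01, -4.02887408e-01, -3.12761164e+01,
       -6.36095996e-02,  3.32344766e-02,  4.71087583e-05]), 'position': array([ 0.22456582, -0.60998668,  0.22258808]), 'tool_rot': array([ 3.09275701e+00,  5.51291864e-01, -5.37236110e-05]), 'ft_force': array([ 0.38084869, -0.44759017,  0.54626471]), 'torque': array([-0.05814452,  0.02248318,  0.01641285]), 'grip_force': 0.0, 'grip_width': 1.0000093435208028}
```

View pictures.

```bash
python3 - <<'E'
import cv2
a=cv2.imread("pics/top0.png")[40:310,200:480]; b=cv2.imread("pics/side0.png")[110:310,220:460]
cv2.imwrite("pics/topc.png",cv2.resize(a,None,fx=2.2,fy=2.2,interpolation=3)[:600]);cv2.imwrite("pics/sidec.png",cv2.resize(b,None,fx=3,fy=3,interpolation=3))
E
```

```text
(no output)
```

View pics/topc.png

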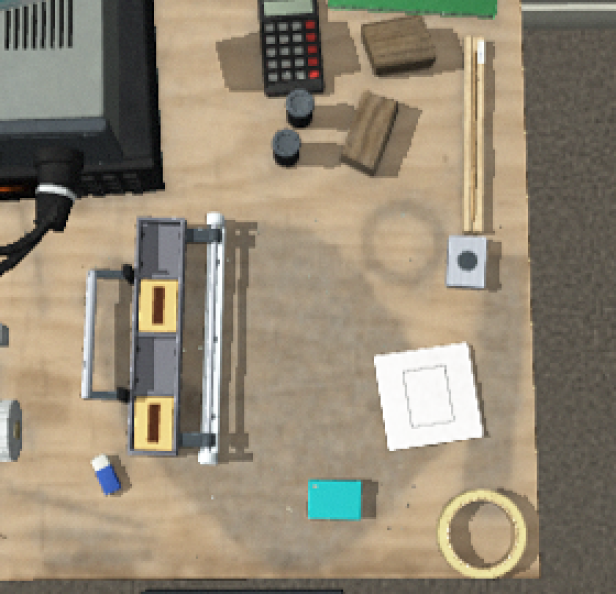

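View pics/sidec.png

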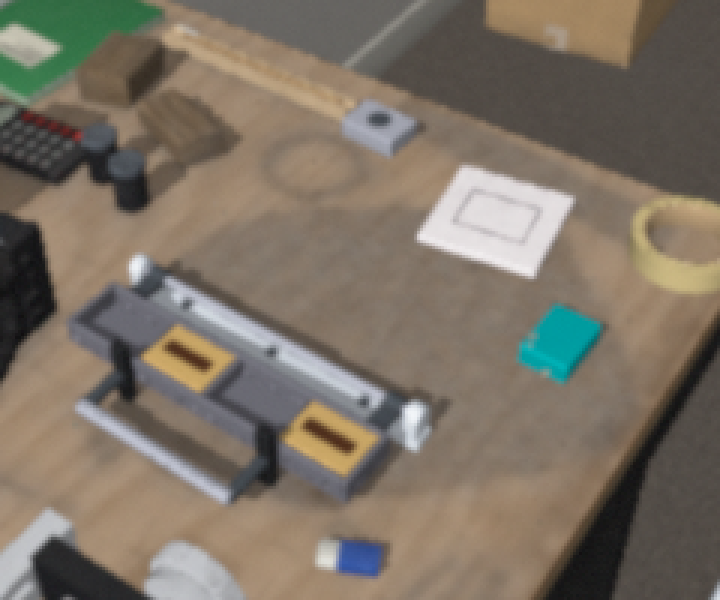

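```bash
cat > h.py <<'E'
import cv2, numpy as np
from scipy.spatial.transform import Rotation as R
from bench import ctrl, vision
def cam(n):
    im=vision.get_image(n); im["K"]=np.array([[im["fx"],0,im["cx"]],[0,im["fy"],im["cy"]],[0,0,1]]); im["E"]=np.array(im["extrinsics"]); return im
S=2000 # px/m of rectified picture
def rect(im,z,x0,x1,y0,y1):
    "metric view of plane z: col = (y1-y)*S, row = (x1-x)*S"
    H=im["K"]@im["E"][:3]@np.array([[0,-1/S,x1],[-1/S,0,y1],[0,0,z],[0,0,1]])
    return cv2.warpPerspective(im["color"],H,(int((y1-y0)*S),int((x1-x0)*S)),flags=cv2.INTER_CUBIC|cv2.WARP_INVERSE_MAP)
def proj(im,p):
    q=im["E"][:3]@np.r_[p,1]; q=im["K"]@q; return q[:2]/q[2]
def pix2w(im,u,v,z):
    r=im["E"][:3,:3].T@np.linalg.inv(im["K"])@[u,v,1]; c=-im["E"][:3,:3].T@im["E"][:3,3]
    return c+r*(z-c[2])/r[2]
def blobs(im,z,fn,box,amin):
    "centre, long-axis heading (deg from world x), size mm, of blobs of colour fn(hsv)"
    g=rect(im,z,*box); m=fn(cv2.cvtColor(g,cv2.COLOR_BGR2HSV)).astype(np.uint8)*255
    m=cv2.morphologyEx(m,cv2.MORPH_CLOSE,np.ones((25,25))); m=cv2.morphologyEx(m,cv2.MORPH_OPEN,np.ones((9,9)))
    out=[]
    for c in cv2.findContours(m,0,1)[0]:
        if cv2.contourArea(c)/S/S*1e6<amin: continue
        (u,v),_,_=cv2.minAreaRect(c); b=cv2.boxPoints(cv2.minAreaRect(c))
        w=np.c_[box[1]-b[:,1]/S, box[3]-b[:,0]/S]; e=[w[1]-w[0],w[2]-w[1]]; L=[np.hypot(*k)*1e3 for k in e]
        k=e[int(L[1]>L[0])]; a=np.degrees(np.arctan2(k[1],k[0])); a=(a+90)%180-90
        out.append((w.mean(0).round(4),round(a,1),sorted(np.round(L,1))))
    return out
amber=lambda h:(h[...,0]>14)&(h[...,0]<30)&(h[...,1]>95)&(h[...,2]>150)
white=lambda h:(h[...,1]<30)&(h[...,2]>225)
steel=lambda h:(h[...,0]>90)&(h[...,0]<140)&(h[...,1]<60)&(h[...,1]>10)&(h[...,2]>130)
def st():
    s=ctrl.get_state(); print("t",round(s["time"],2),"p",np.round(s["position"],4),"\n",R.from_rotvec(s["tool_rot"]).as_matrix().round(3),"F",s["ft_force"].round(1),"g",round(s["grip_width"],3),round(s["grip_force"],1)); return s
def togo(p,head,pos=None):
    "tool shift (mm) and wz to put TCP at p, tool pointing down, fingers closing along heading head (deg)"
    s=ctrl.get_state(); M=R.from_rotvec(s["tool_rot"]).as_matrix()
    d=M.T@(np.array(p)-s["position"])*1e3
    y=np.array([np.cos(np.radians(head)),np.sin(np.radians(head)),0]); 
    if y@M[:,1]<0: y=-y
    z=np.array([0,0,-1.]); T=np.c_[np.cross(y,z),y,z]
    print("shift",d.round(1),"turn",R.from_matrix(M.T@T).as_rotvec().round(3),"q7",round(s["joint_positions"][6],2))
E
python3 - <<'E'
from h import *
im=cam("top"); sd=cam("side")
u=lambda x,y:(200+x/2.2-.25,40+y/2.2-.25)
for n,z,x,y in [("barA",.03,94,272),("barB",.03,85,395),("railA",.03,215,215),("railB",.03,208,460),("plate",.008,429,397),("weight",.02,467,262),("tape",.025,482,533),("benchright",0,530,300),("benchfront",0,300,577),("eraser",.01,107,476),("teal",.02,335,500),("stick",.01,475,140)]: print(n,pix2w(im,*u(x,y),z).round(3))
box=(.2,.75,-.4,.25)
for nm,I in(("top",im),("side",sd)):
  print(nm,"amber",blobs(I,.03+.0,amber,box,1000)); print("white",blobs(I,.008,white,box,3000)); print("steel",blobs(I,.02,steel,box,1200))
cv2.imwrite("pics/rect.png",cv2.resize(rect(im,.03,.2,.6,-.4,.12),None,fx=.76,fy=.76)) ; st()
E
```

```text
barA [0.601 0.142 0.03 ]
barB [0.458 0.149 0.03 ]
railA [0.667 0.002 0.03 ]
railB [0.384 0.009 0.03 ]
plate [ 0.456 -0.244  0.008]
weight [ 0.612 -0.29   0.02 ]
tape [ 0.302 -0.298  0.025]
benchright [ 0.57  -0.367  0.   ]
benchfront [ 0.252 -0.094  0.   ]
eraser [0.367 0.126 0.01 ]
teal [ 0.339 -0.134  0.02 ]
stick [ 0.761 -0.306  0.01 ]
top amber [(array([0.4262, 0.0712], dtype=float32), np.float32(0.0), [np.float32(43.5), np.float32(60.5)]), (array([0.5614, 0.0677], dtype=float32), np.float32(-1.5), [np.float32(44.1), np.float32(60.5)])]
white [(array([ 0.4575, -0.2426], dtype=float32), np.float32(7.9), [np.float32(110.4), np.float32(111.1)])]
steel [(array([0.4942, 0.0582], dtype=float32), np.float32(0.0), [np.float32(28.5), np.float32(70.5)]), (array([0.5268, 0.0052], dtype=float32), np.float32(-1.6), [np.float32(19.2), np.float32(224.0)]), (array([ 0.6124, -0.2892], dtype=float32), np.float32(-4.0), [np.float32(44.3), np.float32(59.2)]), (array([0.6305, 0.0545], dtype=float32), np.float32(0.0), [np.float32(28.0), np.float32(71.0)])]
side amber [(array([0.4312, 0.0637], dtype=float32), np.float32(-1.5), [np.float32(43.9), np.float32(60.1)]), (array([0.5665, 0.0602], dtype=float32), np.float32(-1.3), [np.float32(44.1), np.float32(60.5)])]
white [(array([ 0.4579, -0.2387], dtype=float32), np.float32(-81.3), [np.float32(105.1), np.float32(108.3)])]
steel [(array([0.5378, 0.1399], dtype=float32), np.float32(-1.8), [np.float32(12.0), np.float32(148.8)]), (array([ 0.6098, -0.2808], dtype=float32), np.float32(-2.2), [np.float32(57.8), np.float32(64.8)]), (array([0.533 , 0.0086], dtype=float32), np.float32(-1.6), [np.float32(31.6), np.float32(224.0)])]
t 0.9 p [ 0.2246 -0.61    0.2226] 
 [[ 0.938  0.346  0.   ]
 [ 0.346 -0.938 -0.   ]
 [-0.     0.    -1.   ]] F [-0.8  0.5 -0.5] g 1.002 0.0
```

View pics/rect.png

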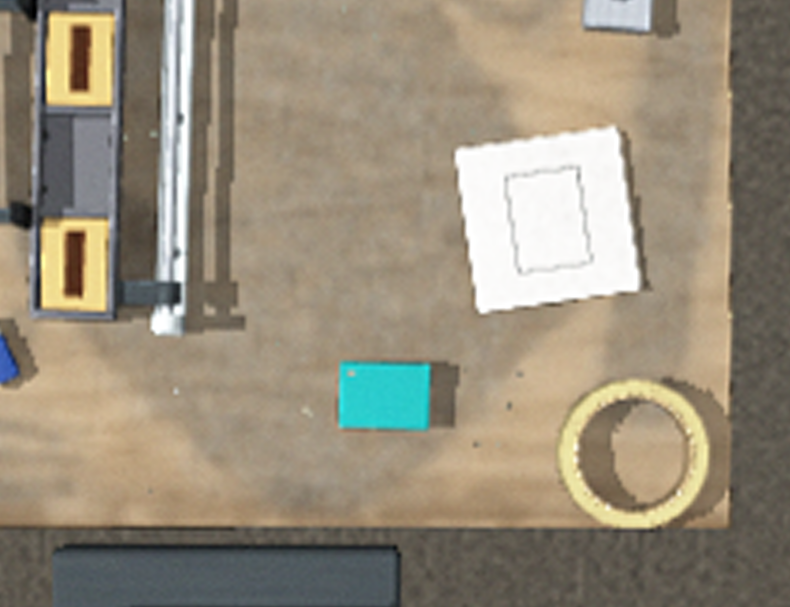

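>>> jog_arm(
  increments=[
    {"tx": 27,"ty": -19,"wz": 0.08,"gripper": 1},
    {"tx": 54,"ty": -38,"wz": 0.16,"gripper": 1},
    {"tx": 81,"ty": -57,"wz": 0.24,"gripper": 1},
    {"tx": 107,"ty": -76,"wz": 0.31,"gripper": 0.7},
    {"tx": 133,"ty": -96,"wz": 0.38,"gripper": 0.5},
  ],
  grip_force=25,
)

```text
validation failed for argument at $.in...
```

>>> jog_arm(
  increments=[
    {"tx": 18,"ty": -28,"gripper": 0.45},
    {"tx": 36,"ty": -56,"gripper": 0.45},
    {"tx": 53,"ty": -84,"gripper": 0.45},
    {"tx": 71,"ty": -112,"gripper": 0.45},
    {"tx": 88,"ty": -139,"gripper": 0.45},
  ],
)

```text
validation failed for argument at $.in...
```

>>> jog_arm(
  increments=[
    {"tx": 18,"ty": -28,"gripper": 0.45},
    {"tx": 36,"ty": -56,"gripper": 0.45},
    {"tx": 53,"ty": -84,"gripper": 0.45},
    {"tx": 71,"ty": -112,"gripper": 0.45},
    {"tx": 88,"ty": -139,"gripper": 0.45},
  ],
)

```text
validation failed for argument at $.in...
```

>>> jog_arm(
  increments=[
    {"tx": 2,"ty": -35,"gripper": 0.45},
    {"tx": 4,"ty": -70,"gripper": 0.45},
    {"tx": 6,"ty": -105,"gripper": 0.45},
    {"tx": 8,"ty": -140,"gripper": 0.45},
    {"tx": 10,"ty": -174,"gripper": 0.45},
  ],
)

```text
validation failed for argument at $.in...
```

>>> jog_arm(
  increments=[
    {"tx": 2,"ty": -35,"gripper": 0.45},
    {"tx": 4,"ty": -70,"gripper": 0.45},
    {"tx": 6,"ty": -105,"gripper": 0.45},
    {"tx": 8,"ty": -140,"gripper": 0.45},
    {"tx": 10,"ty": -174,"gripper": 0.45},
  ],
)

```text
validation failed for argument at $.in...
```

```bash
python3 - <<'E'
from h import *
st(); togo([.528,.1465,.013],88.5)
E
```

```text
t 0.9 p [ 0.2246 -0.61    0.2226] 
 [[ 0.938  0.346  0.   ]
 [ 0.346 -0.938 -0.   ]
 [-0.     0.    -1.   ]] F [-0.8  0.5 -0.5] g 1.002 0.0
shift [ 546.1 -605.1  209.5] turn [0.    0.    0.379] q7 -0.06
```

>>> jog_arm(
  increments=[
    {"tx": 27,"ty": -19,"tz": 0,"wx": 0,"wy": 0,"wz": 0.08,"gripper": 1},
    {"tx": 54,"ty": -38,"tz": 0,"wx": 0,"wy": 0,"wz": 0.16,"gripper": 1},
    {"tx": 81,"ty": -57,"tz": 0,"wx": 0,"wy": 0,"wz": 0.24,"gripper": 0.8},
    {"tx": 107,"ty": -76,"tz": 0,"wx": 0,"wy": 0,"wz": 0.31,"gripper": 0.6},
    {"tx": 133,"ty": -96,"tz": 0,"wx": 0,"wy": 0,"wz": 0.38,"gripper": 0.45},
  ],
  grip_force=25,
)

```text
time: 1.32
position: [0.317, -0.4727, 0.2227]
tool_rot: [3.141, -0.048, 0.0]
ft_force: [1.0, -0.2, 0.2]
grip_width: 0.854
grip_force: 0.0
```

>>> jog_arm(
  increments=[
    {"tx": 18,"ty": -28,"tz": 0,"wx": 0,"wy": 0,"wz": 0,"gripper": 0.45},
    {"tx": 36,"ty": -56,"tz": 0,"wx": 0,"wy": 0,"wz": 0,"gripper": 0.45},
    {"tx": 53,"ty": -84,"tz": 0,"wx": 0,"wy": 0,"wz": 0,"gripper": 0.45},
    {"tx": 71,"ty": -112,"tz": 0,"wx": 0,"wy": 0,"wz": 0,"gripper": 0.45},
    {"tx": 88,"ty": -139,"tz": 0,"wx": 0,"wy": 0,"wz": 0,"gripper": 0.45},
  ],
)

```text
time: 1.73
position: [0.4088, -0.3357, 0.2229]
tool_rot: [3.141, -0.042, 0.001]
ft_force: [1.0, -0.2, -0.2]
grip_width: 0.499
grip_force: 0.0
```

>>> jog_arm(
  increments=[
    {"tx": 18,"ty": -28,"tz": 0,"wx": 0,"wy": 0,"wz": 0,"gripper": 0.45},
    {"tx": 36,"ty": -56,"tz": 0,"wx": 0,"wy": 0,"wz": 0,"gripper": 0.45},
    {"tx": 53,"ty": -84,"tz": 0,"wx": 0,"wy": 0,"wz": 0,"gripper": 0.45},
    {"tx": 71,"ty": -112,"tz": 0,"wx": 0,"wy": 0,"wz": 0,"gripper": 0.45},
    {"tx": 88,"ty": -139,"tz": 0,"wx": 0,"wy": 0,"wz": 0,"gripper": 0.45},
  ],
)

```text
time: 2.15
position: [0.5005, -0.1992, 0.2229]
tool_rot: [3.141, -0.042, 0.001]
ft_force: [-0.1, -0.6, 0.2]
grip_width: 0.446
grip_force: 0.0
```

>>> jog_arm(
  increments=[
    {"tx": 2,"ty": -35,"tz": 0,"wx": 0,"wy": 0,"wz": 0,"gripper": 0.45},
    {"tx": 4,"ty": -70,"tz": 0,"wx": 0,"wy": 0,"wz": 0,"gripper": 0.45},
    {"tx": 6,"ty": -105,"tz": 0,"wx": 0,"wy": 0,"wz": 0,"gripper": 0.45},
    {"tx": 8,"ty": -140,"tz": 0,"wx": 0,"wy": 0,"wz": 0,"gripper": 0.45},
    {"tx": 10,"ty": -174,"tz": 0,"wx": 0,"wy": 0,"wz": 0,"gripper": 0.45},
  ],
)

```text
time: 2.57
position: [0.5144, -0.0253, 0.2228]
tool_rot: [3.141, -0.042, 0.001]
ft_force: [1.0, -0.6, -0.3]
grip_width: 0.454
grip_force: 0.0
```

>>> jog_arm(
  increments=[
    {"tx": 2,"ty": -35,"tz": 10,"wx": 0,"wy": 0,"wz": 0,"gripper": 0.45},
    {"tx": 4,"ty": -70,"tz": 30,"wx": 0,"wy": 0,"wz": 0,"gripper": 0.45},
    {"tx": 6,"ty": -105,"tz": 50,"wx": 0,"wy": 0,"wz": 0,"gripper": 0.45},
    {"tx": 8,"ty": -140,"tz": 70,"wx": 0,"wy": 0,"wz": 0,"gripper": 0.45},
    {"tx": 10,"ty": -174,"tz": 85,"wx": 0,"wy": 0,"wz": 0,"gripper": 0.45},
  ],
)

```text
time: 2.98
position: [0.5285, 0.148, 0.1363]
tool_rot: [3.141, -0.043, -0.001]
ft_force: [-0.1, -0.3, -0.4]
grip_width: 0.448
grip_force: 0.0
```

```bash
python3 - <<'E'
from h import *
st(); togo([.528,.1465,.013],88.5)
E
```

```text
t 2.98 p [0.5285 0.148  0.1363] 
 [[ 1.    -0.027 -0.   ]
 [-0.027 -1.    -0.   ]
 [-0.     0.    -1.   ]] F [-0.1 -0.3 -0.4] g 0.448 0.0
shift [ -0.4   1.5 123.3] turn [ 0.     0.    -0.001] q7 -2.04
```

>>> jog_arm(
  increments=[
    {"tx": 0,"ty": 2,"tz": 30,"wx": 0,"wy": 0,"wz": 0,"gripper": 0.45},
    {"tx": 0,"ty": 2,"tz": 60,"wx": 0,"wy": 0,"wz": 0,"gripper": 0.45},
    {"tx": 0,"ty": 2,"tz": 90,"wx": 0,"wy": 0,"wz": 0,"gripper": 0.45},
    {"tx": 0,"ty": 2,"tz": 110,"wx": 0,"wy": 0,"wz": 0,"gripper": 0.45},
    {"tx": 0,"ty": 2,"tz": 123,"wx": 0,"wy": 0,"wz": 0,"gripper": 0.45},
  ],
)

```text
time: 3.4
position: [0.5275, 0.144, 0.012]
tool_rot: [3.141, -0.043, -0.005]
ft_force: [-0.0, -0.8, -0.3]
grip_width: 0.448
grip_force: 0.0
```

>>> jog_arm(
  increments=[
    {"tx": 0,"ty": 0,"tz": 0,"wx": 0,"wy": 0,"wz": 0,"gripper": 0.3},
    {"tx": 0,"ty": 0,"tz": 0,"wx": 0,"wy": 0,"wz": 0,"gripper": 0.05},
    {"tx": 0,"ty": 0,"tz": 0,"wx": 0,"wy": 0,"wz": 0,"gripper": 0.05},
    {"tx": 0,"ty": 0,"tz": 0,"wx": 0,"wy": 0,"wz": 0,"gripper": 0.05},
    {"tx": 0,"ty": 0,"tz": 0,"wx": 0,"wy": 0,"wz": 0,"gripper": 0.05},
  ],
)

```text
time: 3.82
position: [0.5303, 0.1447, 0.016]
tool_rot: [-3.141, 0.043, -0.004]
ft_force: [0.0, 1.2, -0.2]
grip_width: 0.156
grip_force: 0.0
```

>>> jog_arm(
  increments=[
    {"tx": 0,"ty": 0,"tz": 0,"wx": 0,"wy": 0,"wz": 0,"gripper": 0.05},
    {"tx": 0,"ty": 0,"tz": 0,"wx": 0,"wy": 0,"wz": 0,"gripper": 0.05},
    {"tx": 0,"ty": 0,"tz": 0,"wx": 0,"wy": 0,"wz": 0,"gripper": 0.05},
    {"tx": 0,"ty": 0,"tz": 0,"wx": 0,"wy": 0,"wz": 0,"gripper": 0.05},
    {"tx": 0,"ty": 0,"tz": 0,"wx": 0,"wy": 0,"wz": 0,"gripper": 0.05},
  ],
)

```text
time: 4.23
position: [0.5302, 0.1446, 0.0159]
tool_rot: [3.141, -0.043, 0.004]
ft_force: [-0.5, -0.4, 6.2]
grip_width: 0.122
grip_force: 25.0
```

```bash
python3 - <<'E'
from h import *
st()
im=cam("top");sd=cam("side")
c=cv2.resize(sd["color"][150:310,220:380],None,fx=3.5,fy=3.5); cv2.imwrite("pics/grip.png",c)
for k in range(0,181,10):
    a=np.radians(k); print(k,"ty",round(140*(1-np.cos(a)),1),"tz",round(-140*np.sin(a),1))
E
```

```text
t 4.23 p [0.5302 0.1446 0.0159] 
 [[ 1.    -0.027  0.002]
 [-0.027 -1.    -0.   ]
 [ 0.002  0.    -1.   ]] F [-0.5 -0.4  6.2] g 0.122 25.0
0 ty 0.0 tz -0.0
10 ty 2.1 tz -24.3
20 ty 8.4 tz -47.9
30 ty 18.8 tz -70.0
40 ty 32.8 tz -90.0
50 ty 50.0 tz -107.2
60 ty 70.0 tz -121.2
70 ty 92.1 tz -131.6
80 ty 115.7 tz -137.9
90 ty 140.0 tz -140.0
100 ty 164.3 tz -137.9
110 ty 187.9 tz -131.6
120 ty 210.0 tz -121.2
130 ty 230.0 tz -107.2
140 ty 247.2 tz -90.0
150 ty 261.2 tz -70.0
160 ty 271.6 tz -47.9
170 ty 277.9 tz -24.3
180 ty 280.0 tz -0.0
```

View pics/grip.png

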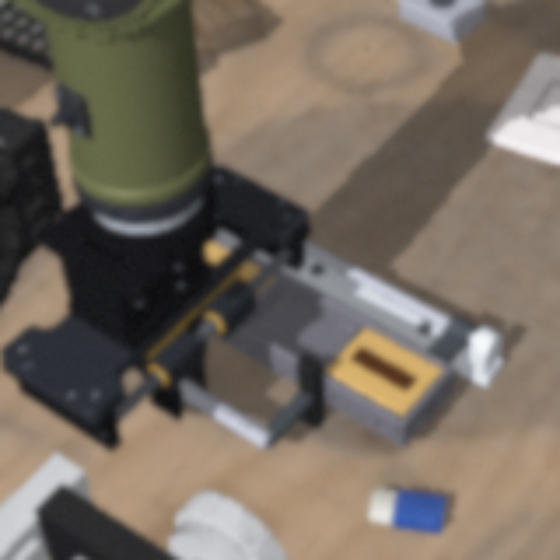

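>>> jog_arm(
  increments=[
    {"tx": 0,"ty": 2,"tz": -24,"wx": 0,"wy": 0,"wz": 0,"gripper": 0.05},
    {"tx": 0,"ty": 8,"tz": -48,"wx": 0,"wy": 0,"wz": 0,"gripper": 0.05},
    {"tx": 0,"ty": 19,"tz": -70,"wx": 0,"wy": 0,"wz": 0,"gripper": 0.05},
    {"tx": 0,"ty": 33,"tz": -90,"wx": 0,"wy": 0,"wz": 0,"gripper": 0.05},
    {"tx": 0,"ty": 50,"tz": -107,"wx": 0,"wy": 0,"wz": 0,"gripper": 0.05},
  ],
  grip_force=25,
)

```text
time: 4.75
position: [0.5289, 0.099, 0.1238]
tool_rot: [-3.135, 0.038, -0.006]
ft_force: [2.3, 7.3, 0.3]
grip_width: 0.127
grip_force: 25.0
```

>>> jog_arm(
  increments=[
    {"tx": 0,"ty": 20,"tz": -14,"wx": 0,"wy": 0,"wz": 0,"gripper": 0.05},
    {"tx": 0,"ty": 42,"tz": -24,"wx": 0,"wy": 0,"wz": 0,"gripper": 0.05},
    {"tx": 0,"ty": 66,"tz": -31,"wx": 0,"wy": 0,"wz": 0,"gripper": 0.05},
    {"tx": 0,"ty": 90,"tz": -33,"wx": 0,"wy": 0,"wz": 0,"gripper": 0.05},
    {"tx": 0,"ty": 114,"tz": -31,"wx": 0,"wy": 0,"wz": 0,"gripper": 0.05},
  ],
)

```text
time: 5.17
position: [0.5256, -0.0183, 0.1558]
tool_rot: [-3.141, 0.039, -0.006]
ft_force: [0.4, 1.6, 0.8]
grip_width: 0.127
grip_force: 25.0
```

>>> jog_arm(
  increments=[
    {"tx": 0,"ty": 24,"tz": 6,"wx": 0,"wy": 0,"wz": 0,"gripper": 0.05},
    {"tx": 0,"ty": 46,"tz": 17,"wx": 0,"wy": 0,"wz": 0,"gripper": 0.05},
    {"tx": 0,"ty": 66,"tz": 31,"wx": 0,"wy": 0,"wz": 0,"gripper": 0.05},
    {"tx": 0,"ty": 83,"tz": 48,"wx": 0,"wy": 0,"wz": 0,"gripper": 0.05},
    {"tx": 0,"ty": 97,"tz": 68,"wx": 0,"wy": 0,"wz": 0,"gripper": 0.05},
  ],
)

```text
time: 5.58
position: [0.5222, -0.118, 0.0846]
tool_rot: [3.141, -0.045, 0.002]
ft_force: [1.0, 0.9, -1.3]
grip_width: 0.126
grip_force: 25.0
```

>>> jog_arm(
  increments=[
    {"tx": 0,"ty": 0,"tz": 0,"wx": 0,"wy": 0,"wz": 0,"gripper": 0.05},
    {"tx": 0,"ty": 0,"tz": 0,"wx": 0,"wy": 0,"wz": 0,"gripper": 0.45},
    {"tx": 0,"ty": 0,"tz": 0,"wx": 0,"wy": 0,"wz": 0,"gripper": 0.45},
    {"tx": 0,"ty": 0,"tz": 0,"wx": 0,"wy": 0,"wz": 0,"gripper": 0.45},
    {"tx": 0,"ty": 0,"tz": 0,"wx": 0,"wy": 0,"wz": 0,"gripper": 0.45},
  ],
)

```text
time: 6.0
position: [0.5218, -0.1161, 0.0848]
tool_rot: [3.141, -0.042, -0.0]
ft_force: [-0.5, -0.3, -0.3]
grip_width: 0.346
grip_force: 0.0
```

>>> jog_arm(
  increments=[
    {"tx": 0,"ty": 0,"tz": 0,"wx": 0,"wy": 0,"wz": 0,"gripper": 0.45},
    {"tx": 0,"ty": 0,"tz": 0,"wx": 0,"wy": 0,"wz": 0,"gripper": 0.45},
    {"tx": 0,"ty": 0,"tz": 0,"wx": 0,"wy": 0,"wz": 0,"gripper": 0.45},
    {"tx": 0,"ty": 0,"tz": 0,"wx": 0,"wy": 0,"wz": 0,"gripper": 0.45},
    {"tx": 0,"ty": 0,"tz": 0,"wx": 0,"wy": 0,"wz": 0,"gripper": 0.45},
  ],
)

```text
time: 6.42
position: [0.5221, -0.1161, 0.0847]
tool_rot: [3.141, -0.042, 0.0]
ft_force: [-0.3, 0.0, -0.1]
grip_width: 0.445
grip_force: 0.0
```

```bash
python3 - <<'E'
from h import *
st(); togo([.521,-.1335,.013],88.5)
sd=cam("side")
c=cv2.resize(sd["color"][110:310,220:420],None,fx=3,fy=3); cv2.imwrite("pics/drop.png",c)
E
```

```text
t 6.42 p [ 0.5221 -0.1161  0.0847] 
 [[ 1.    -0.027  0.   ]
 [-0.027 -1.    -0.   ]
 [ 0.     0.    -1.   ]] F [-0.3  0.  -0.1] g 0.445 0.0
shift [-0.7 17.4 71.7] turn [ 0.    -0.    -0.001] q7 -1.53
```

View pics/drop.png

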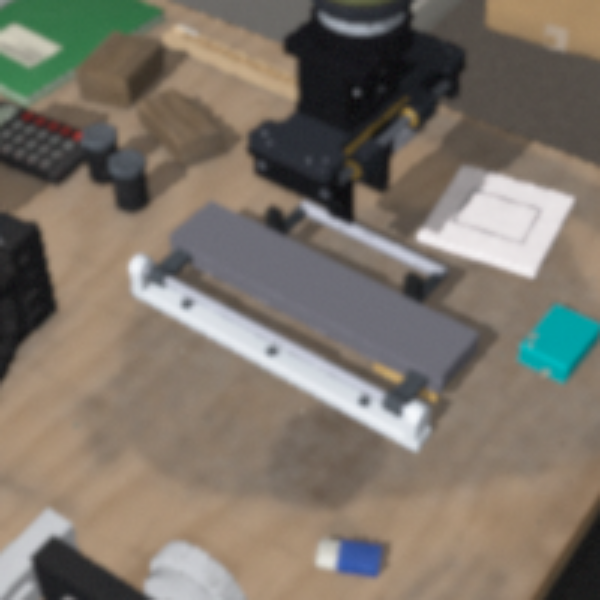

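>>> jog_arm(
  increments=[
    {"tx": 0,"ty": 15,"tz": 5,"wx": 0,"wy": 0,"wz": 0,"gripper": 0.45},
    {"tx": 0,"ty": 17,"tz": 25,"wx": 0,"wy": 0,"wz": 0,"gripper": 0.45},
    {"tx": 0,"ty": 17,"tz": 45,"wx": 0,"wy": 0,"wz": 0,"gripper": 0.45},
    {"tx": 0,"ty": 17,"tz": 62,"wx": 0,"wy": 0,"wz": 0,"gripper": 0.45},
    {"tx": 0,"ty": 17,"tz": 71,"wx": 0,"wy": 0,"wz": 0,"gripper": 0.45},
  ],
)

```text
time: 6.88
position: [0.5198, -0.1346, 0.0111]
tool_rot: [-3.141, 0.045, 0.005]
ft_force: [-0.3, -0.4, -0.4]
grip_width: 0.444
grip_force: 0.0
```

>>> jog_arm(
  increments=[
    {"tx": 0,"ty": 0,"tz": 0,"wx": 0,"wy": 0,"wz": 0,"gripper": 0.05},
    {"tx": 0,"ty": 0,"tz": 0,"wx": 0,"wy": 0,"wz": 0,"gripper": 0.05},
    {"tx": 0,"ty": 0,"tz": 0,"wx": 0,"wy": 0,"wz": 0,"gripper": 0.05},
    {"tx": 0,"ty": 0,"tz": 0,"wx": 0,"wy": 0,"wz": 0,"gripper": 0.05},
    {"tx": 0,"ty": 0,"tz": 0,"wx": 0,"wy": 0,"wz": 0,"gripper": 0.05},
  ],
)

```text
time: 7.3
position: [0.5224, -0.1342, 0.0146]
tool_rot: [3.14, -0.042, 0.003]
ft_force: [0.1, -9.3, -0.2]
grip_width: 0.154
grip_force: 5.7
```

>>> jog_arm(
  increments=[
    {"tx": 0,"ty": 0,"tz": 0,"wx": 0,"wy": 0,"wz": 0,"gripper": 0.05},
    {"tx": 0,"ty": 0,"tz": 0,"wx": 0,"wy": 0,"wz": 0,"gripper": 0.05},
    {"tx": 0,"ty": 0,"tz": 0,"wx": 0,"wy": 0,"wz": 0,"gripper": 0.05},
    {"tx": 0,"ty": 0,"tz": 0,"wx": 0,"wy": 0,"wz": 0,"gripper": 0.05},
    {"tx": 0,"ty": 0,"tz": 0,"wx": 0,"wy": 0,"wz": 0,"gripper": 0.05},
  ],
)

```text
time: 7.72
position: [0.5224, -0.1353, 0.0146]
tool_rot: [3.139, -0.044, 0.003]
ft_force: [0.8, -5.9, 4.6]
grip_width: 0.128
grip_force: 25.0
```

>>> jog_arm(
  increments=[
    {"tx": 0,"ty": -2,"tz": -24,"wx": 0,"wy": 0,"wz": 0,"gripper": 0.05},
    {"tx": 0,"ty": -8,"tz": -48,"wx": 0,"wy": 0,"wz": 0,"gripper": 0.05},
    {"tx": 0,"ty": -19,"tz": -70,"wx": 0,"wy": 0,"wz": 0,"gripper": 0.05},
    {"tx": 0,"ty": -25,"tz": -80,"wx": 0,"wy": 0,"wz": 0,"gripper": 0.05},
    {"tx": 0,"ty": -25,"tz": -80,"wx": 0,"wy": 0,"wz": 0,"gripper": 0.05},
  ],
)

```text
time: 8.13
position: [0.5231, -0.111, 0.0967]
tool_rot: [3.135, -0.043, 0.005]
ft_force: [0.3, -10.6, 3.2]
grip_width: 0.128
grip_force: 25.0
```

>>> jog_arm(
  increments=[
    {"tx": 0,"ty": 0,"tz": 0,"wx": 0,"wy": 0,"wz": 0,"gripper": 0.45},
    {"tx": 0,"ty": 0,"tz": 0,"wx": 0,"wy": 0,"wz": 0,"gripper": 0.45},
    {"tx": 0,"ty": 0,"tz": 0,"wx": 0,"wy": 0,"wz": 0,"gripper": 0.45},
    {"tx": 0,"ty": 0,"tz": 0,"wx": 0,"wy": 0,"wz": 0,"gripper": 0.45},
    {"tx": 0,"ty": 0,"tz": 0,"wx": 0,"wy": 0,"wz": 0,"gripper": 0.45},
  ],
)

```text
time: 8.55
position: [0.5215, -0.1076, 0.0929]
tool_rot: [-3.14, 0.042, 0.003]
ft_force: [0.4, -1.0, -1.5]
grip_width: 0.404
grip_force: 0.8
```

>>> jog_arm(
  increments=[
    {"tx": 0,"ty": 0,"tz": 0,"wx": 0,"wy": 0,"wz": 0,"gripper": 0.45},
    {"tx": 0,"ty": 0,"tz": 0,"wx": 0,"wy": 0,"wz": 0,"gripper": 0.45},
    {"tx": 0,"ty": 10,"tz": 0,"wx": 0,"wy": 0,"wz": 0,"gripper": 0.45},
    {"tx": 0,"ty": 20,"tz": 0,"wx": 0,"wy": 0,"wz": 0,"gripper": 0.45},
    {"tx": 0,"ty": 26,"tz": 10,"wx": 0,"wy": 0,"wz": 0,"gripper": 0.45},
  ],
)

```text
time: 8.97
position: [0.5231, -0.1367, 0.0851]
tool_rot: [3.139, -0.045, 0.006]
ft_force: [0.6, -0.4, -0.2]
grip_width: 0.449
grip_force: 0.0
```

>>> jog_arm(
  increments=[
    {"tx": 0,"ty": 0,"tz": 20,"wx": 0,"wy": 0,"wz": 0,"gripper": 0.45},
    {"tx": 0,"ty": 0,"tz": 40,"wx": 0,"wy": 0,"wz": 0,"gripper": 0.45},
    {"tx": 0,"ty": 0,"tz": 60,"wx": 0,"wy": 0,"wz": 0,"gripper": 0.45},
    {"tx": 0,"ty": 0,"tz": 70,"wx": 0,"wy": 0,"wz": 0,"gripper": 0.45},
    {"tx": 0,"ty": 0,"tz": 70,"wx": 0,"wy": 0,"wz": 0,"gripper": 0.4},
  ],
)

```text
time: 9.38
position: [0.519, -0.1345, 0.0106]
tool_rot: [-3.14, 0.044, 0.008]
ft_force: [0.1, -0.0, 0.2]
grip_width: 0.429
grip_force: 0.0
```

>>> jog_arm(
  increments=[
    {"tx": 0,"ty": 0,"tz": 0,"wx": 0,"wy": 0,"wz": 0,"gripper": 0.05},
    {"tx": 0,"ty": 0,"tz": 0,"wx": 0,"wy": 0,"wz": 0,"gripper": 0.05},
    {"tx": 0,"ty": 0,"tz": 0,"wx": 0,"wy": 0,"wz": 0,"gripper": 0.05},
    {"tx": 0,"ty": 0,"tz": 0,"wx": 0,"wy": 0,"wz": 0,"gripper": 0.05},
    {"tx": 0,"ty": 0,"tz": 0,"wx": 0,"wy": 0,"wz": 0,"gripper": 0.05},
  ],
)

```text
time: 9.8
position: [0.5223, -0.1354, 0.0146]
tool_rot: [3.14, -0.043, 0.003]
ft_force: [-0.3, -0.9, 2.3]
grip_width: 0.128
grip_force: 25.0
```

>>> jog_arm(
  increments=[
    {"tx": 0,"ty": 0,"tz": 0,"wx": 0,"wy": 0,"wz": 0,"gripper": 0.05},
    {"tx": 0,"ty": 0,"tz": 0,"wx": 0,"wy": 0,"wz": 0,"gripper": 0.05},
    {"tx": 0,"ty": 0,"tz": 0,"wx": 0,"wy": 0,"wz": 0,"gripper": 0.05},
    {"tx": 0,"ty": 0,"tz": 0,"wx": 0,"wy": 0,"wz": 0,"gripper": 0.05},
    {"tx": 0,"ty": 0,"tz": 0,"wx": 0,"wy": 0,"wz": 0,"gripper": 0.05},
  ],
)

```text
time: 10.22
position: [0.5223, -0.1353, 0.0145]
tool_rot: [3.14, -0.043, 0.003]
ft_force: [-0.5, -2.2, 5.5]
grip_width: 0.13
grip_force: 25.0
```

>>> jog_arm(
  increments=[
    {"tx": 0,"ty": -2,"tz": -24,"wx": 0,"wy": 0,"wz": 0,"gripper": 0.05},
    {"tx": 0,"ty": -8,"tz": -48,"wx": 0,"wy": 0,"wz": 0,"gripper": 0.05},
    {"tx": 0,"ty": -19,"tz": -70,"wx": 0,"wy": 0,"wz": 0,"gripper": 0.05},
    {"tx": 0,"ty": -33,"tz": -90,"wx": 0,"wy": 0,"wz": 0,"gripper": 0.05},
    {"tx": 0,"ty": -50,"tz": -107,"wx": 0,"wy": 0,"wz": 0,"gripper": 0.05},
  ],
)

```text
time: 10.63
position: [0.5236, -0.0896, 0.1226]
tool_rot: [3.134, -0.049, 0.004]
ft_force: [1.7, -10.0, 4.8]
grip_width: 0.128
grip_force: 25.0
```

>>> jog_arm(
  increments=[
    {"tx": 0,"ty": -20,"tz": -14,"wx": 0,"wy": 0,"wz": 0,"gripper": 0.05},
    {"tx": 0,"ty": -42,"tz": -24,"wx": 0,"wy": 0,"wz": 0,"gripper": 0.05},
    {"tx": 0,"ty": -66,"tz": -31,"wx": 0,"wy": 0,"wz": 0,"gripper": 0.05},
    {"tx": 0,"ty": -90,"tz": -33,"wx": 0,"wy": 0,"wz": 0,"gripper": 0.05},
    {"tx": 0,"ty": -90,"tz": -33,"wx": 0,"wy": 0,"wz": 0,"gripper": 0.05},
  ],
)

```text
time: 11.05
position: [0.5268, 0.0114, 0.1567]
tool_rot: [-3.139, 0.033, -0.008]
ft_force: [-2.5, 2.5, 16.4]
grip_width: 0.128
grip_force: 25.0
```

```bash
python3 - <<'E'
from h import *
st(); 
im=cam("top");sd=cam("side")
a=cv2.resize(im["color"][90:290,230:400],None,fx=2.3,fy=2.3);b=cv2.resize(sd["color"][110:310,230:400],None,fx=2.3,fy=2.3); cv2.imwrite("pics/look2.png",np.hstack([a,b]))
box=(.3,.75,-.4,.25)
print(blobs(im,.016,amber,box,300)); print(blobs(sd,.016,amber,box,300))
E
```

```text
t 11.05 p [0.5268 0.0114 0.1567] 
 [[ 1.    -0.021  0.005]
 [-0.021 -1.     0.002]
 [ 0.005 -0.002 -1.   ]] F [-2.5  2.5 16.4] g 0.128 25.0
[(array([ 0.4229, -0.0521], dtype=float32), np.float32(-0.7), [np.float32(43.5), np.float32(59.2)]), (array([ 0.566 , -0.0385], dtype=float32), np.float32(0.0), [np.float32(9.0), np.float32(42.0)])]
[]
```

View pics/look2.png

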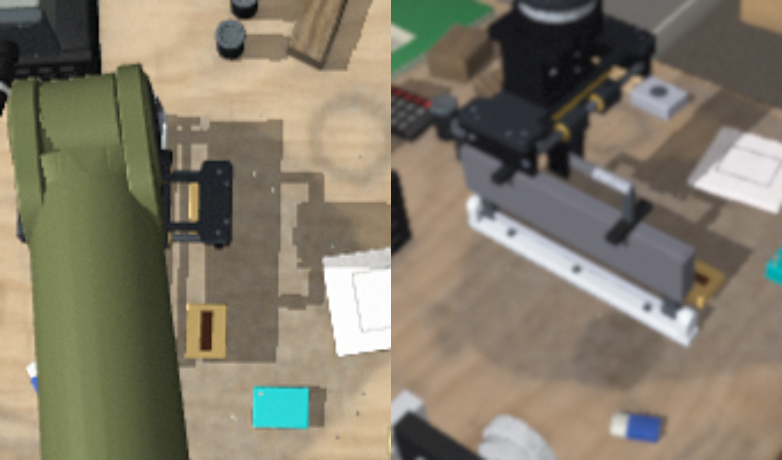

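>>> jog_arm(
  increments=[
    {"tx": 0,"ty": -24,"tz": 2,"wx": 0,"wy": 0,"wz": 0,"gripper": 0.05},
    {"tx": 0,"ty": -48,"tz": 8,"wx": 0,"wy": 0,"wz": 0,"gripper": 0.05},
    {"tx": 0,"ty": -70,"tz": 19,"wx": 0,"wy": 0,"wz": 0,"gripper": 0.05},
    {"tx": 0,"ty": -90,"tz": 33,"wx": 0,"wy": 0,"wz": 0,"gripper": 0.05},
    {"tx": 0,"ty": -90,"tz": 33,"wx": 0,"wy": 0,"wz": 0,"gripper": 0.05},
  ],
)

```text
time: 11.57
position: [0.5294, 0.0999, 0.1192]
tool_rot: [-3.138, 0.034, -0.008]
ft_force: [6.1, 2.4, -0.4]
grip_width: 0.126
grip_force: 25.0
```

```bash
python3 - <<'E'
from h import *
st(); 
im=cam("top");sd=cam("side")
box=(.3,.75,-.4,.02)
print(blobs(im,.016,amber,box,300)); print(blobs(sd,.016,amber,box,300)); print(blobs(im,.02,steel,box,1500))
E
```

```text
t 11.57 p [0.5294 0.0999 0.1192] 
 [[ 1.    -0.022  0.005]
 [-0.022 -1.     0.003]
 [ 0.005 -0.003 -1.   ]] F [ 6.1  2.4 -0.4] g 0.126 25.0
[(array([ 0.4228, -0.0528], dtype=float32), np.float32(-1.1), [np.float32(44.1), np.float32(60.2)]), (array([ 0.557 , -0.0561], dtype=float32), np.float32(-2.9), [np.float32(43.5), np.float32(61.1)])]
[(array([ 0.4222, -0.0549], dtype=float32), np.float32(-0.8), [np.float32(40.6), np.float32(60.2)]), (array([ 0.5786, -0.0595], dtype=float32), np.float32(88.9), [np.float32(17.9), np.float32(39.2)])]
[(array([0.5272, 0.0069], dtype=float32), np.float32(-1.6), [np.float32(22.7), np.float32(225.2)]), (array([ 0.6124, -0.2891], dtype=float32), np.float32(-4.3), [np.float32(44.3), np.float32(58.9)])]
```

>>> jog_arm(
  increments=[
    {"tx": 0,"ty": -17,"tz": 17,"wx": 0,"wy": 0,"wz": 0,"gripper": 0.05},
    {"tx": 0,"ty": -31,"tz": 37,"wx": 0,"wy": 0,"wz": 0,"gripper": 0.05},
    {"tx": 0,"ty": -42,"tz": 59,"wx": 0,"wy": 0,"wz": 0,"gripper": 0.05},
    {"tx": 0,"ty": -46,"tz": 71,"wx": 0,"wy": 0,"wz": 0,"gripper": 0.05},
    {"tx": 0,"ty": -48,"tz": 83,"wx": 0,"wy": 0,"wz": 0,"gripper": 0.05},
  ],
)

```text
time: 12.08
position: [0.5306, 0.1434, 0.0368]
tool_rot: [3.141, -0.042, 0.005]
ft_force: [4.5, -2.1, -0.1]
grip_width: 0.128
grip_force: 25.0
```

>>> jog_arm(
  increments=[
    {"tx": 0,"ty": -1,"tz": 8,"wx": 0,"wy": 0,"wz": 0,"gripper": 0.05},
    {"tx": 0,"ty": -2,"tz": 15,"wx": 0,"wy": 0,"wz": 0,"gripper": 0.05},
    {"tx": 0,"ty": -2,"tz": 20,"wx": 0,"wy": 0,"wz": 0,"gripper": 0.05},
    {"tx": 0,"ty": -2,"tz": 24,"wx": 0,"wy": 0,"wz": 0,"gripper": 0.05},
    {"tx": 0,"ty": -2,"tz": 24,"wx": 0,"wy": 0,"wz": 0,"gripper": 0.05},
  ],
)

```text
time: 12.5
position: [0.5315, 0.1446, 0.017]
tool_rot: [3.139, -0.044, 0.006]
ft_force: [-4.1, -5.3, 23.0]
grip_width: 0.126
grip_force: 25.0
```

>>> jog_arm(
  increments=[
    {"tx": 0,"ty": 0,"tz": 0,"wx": 0,"wy": 0,"wz": 0,"gripper": 0.2},
    {"tx": 0,"ty": 0,"tz": 0,"wx": 0,"wy": 0,"wz": 0,"gripper": 0.3},
    {"tx": 0,"ty": 0,"tz": 0,"wx": 0,"wy": 0,"wz": 0,"gripper": 0.4},
    {"tx": 0,"ty": 0,"tz": 0,"wx": 0,"wy": 0,"wz": 0,"gripper": 0.4},
    {"tx": 0,"ty": 0,"tz": 0,"wx": 0,"wy": 0,"wz": 0,"gripper": 0.4},
  ],
)

```text
time: 12.92
position: [0.5283, 0.1456, 0.0129]
tool_rot: [-3.141, 0.042, 0.002]
ft_force: [0.8, 0.4, -0.2]
grip_width: 0.371
grip_force: 0.0
```

>>> jog_arm(
  increments=[
    {"tx": 0,"ty": 0,"tz": -10,"wx": 0,"wy": 0,"wz": 0,"gripper": 0.4},
    {"tx": 0,"ty": 0,"tz": -30,"wx": 0,"wy": 0,"wz": 0,"gripper": 0.4},
    {"tx": 0,"ty": 0,"tz": -55,"wx": 0,"wy": 0,"wz": 0,"gripper": 0.4},
    {"tx": 0,"ty": 0,"tz": -80,"wx": 0,"wy": 0,"wz": 0,"gripper": 0.8},
    {"tx": 0,"ty": 0,"tz": -105,"wx": 0,"wy": 0,"wz": 0,"gripper": 0.8},
  ],
)

```text
time: 13.33
position: [0.5287, 0.1458, 0.12]
tool_rot: [-3.141, 0.042, 0.001]
ft_force: [0.6, -1.0, 0.8]
grip_width: 0.481
grip_force: 0.0
```

```bash
python3 - <<'E'
from h import *
st()
im=cam("top");sd=cam("side"); box=(.3,.75,-.4,.02)
print(blobs(sd,.016,amber,box,300)); print(blobs(im,.016,amber,box,300)); print(blobs(im,.008,white,box,3000))
# engraved outline: dark pixels inside the plate
g=rect(im,.008,.38,.53,-.32,-.17); k=cv2.cvtColor(g,cv2.COLOR_BGR2GRAY)
yy,xx=np.mgrid[:k.shape[0],:k.shape[1]]; X=.53-yy/S; Y=-.17-xx/S
t=np.radians(8); c=np.array([.4575,-.2426]); U=(X-c[0])*np.cos(t)+(Y-c[1])*np.sin(t); V=-(X-c[0])*np.sin(t)+(Y-c[1])*np.cos(t)
m=((k<215)&(abs(U)<.045)&(abs(V)<.04)).astype(np.uint8)
pts=cv2.findNonZero(m); r=cv2.minAreaRect(pts); b=cv2.boxPoints(r); w=np.c_[.53-b[:,1]/S,-.17-b[:,0]/S]
print("outline",w.mean(0),np.array(r[1])/S*1e3,r[2],len(pts))
togo([.5570,-.0561,.011],88.0)
E
```

```text
t 13.33 p [0.5287 0.1458 0.12  ] 
 [[ 1.    -0.027 -0.   ]
 [-0.027 -1.     0.   ]
 [-0.    -0.    -1.   ]] F [ 0.6 -1.   0.8] g 0.481 0.0
[(array([ 0.4222, -0.0477], dtype=float32), np.float32(0.0), [np.float32(55.5), np.float32(62.5)]), (array([ 0.5765, -0.0512], dtype=float32), np.float32(-90.0), [np.float32(22.0), np.float32(55.5)])]
[(array([ 0.4225, -0.0524], dtype=float32), np.float32(-1.6), [np.float32(44.7), np.float32(60.2)]), (array([ 0.5567, -0.056 ], dtype=float32), np.float32(-2.0), [np.float32(44.0), np.float32(59.8)])]
[(array([ 0.4558, -0.2429], dtype=float32), np.float32(-82.0), [np.float32(108.6), np.float32(110.8)])]
outline [ 0.463915   -0.24340498] [77.64033508 76.72109222] 81.8698959350586 1624
shift [ 29.5 202.4 112.4] turn [-0.002 -0.008  0.008] q7 -2.05
```

>>> jog_arm(
  increments=[
    {"tx": 4,"ty": 20,"tz": 0,"wx": 0,"wy": 0,"wz": 0,"gripper": 0.66},
    {"tx": 8,"ty": 45,"tz": 0,"wx": 0,"wy": 0,"wz": 0,"gripper": 0.66},
    {"tx": 12,"ty": 70,"tz": 0,"wx": 0,"wy": 0,"wz": 0,"gripper": 0.66},
    {"tx": 16,"ty": 95,"tz": 0,"wx": 0,"wy": 0,"wz": 0,"gripper": 0.66},
    {"tx": 20,"ty": 120,"tz": 0,"wx": 0,"wy": 0,"wz": 0,"gripper": 0.66},
  ],
  grip_force=20,
)

```text
time: 13.85
position: [0.5454, 0.024, 0.1182]
tool_rot: [3.141, -0.042, -0.001]
ft_force: [-0.2, -0.7, 0.6]
grip_width: 0.658
grip_force: 0.0
```

>>> jog_arm(
  increments=[
    {"tx": 3,"ty": 24,"tz": 0,"wx": 0,"wy": 0,"wz": 0,"gripper": 0.66},
    {"tx": 6,"ty": 48,"tz": 0,"wx": 0,"wy": 0,"wz": 0,"gripper": 0.66},
    {"tx": 8,"ty": 70,"tz": 0,"wx": 0,"wy": 0,"wz": 0,"gripper": 0.66},
    {"tx": 9,"ty": 82,"tz": 10,"wx": 0,"wy": 0,"wz": 0,"gripper": 0.66},
    {"tx": 9,"ty": 82,"tz": 30,"wx": 0,"wy": 0,"wz": 0,"gripper": 0.66},
  ],
)

```text
time: 14.27
position: [0.5543, -0.0613, 0.0895]
tool_rot: [3.139, -0.051, 0.006]
ft_force: [0.8, -0.7, -0.5]
grip_width: 0.663
grip_force: 0.0
```

```bash
cat >> h.py <<'E'
from scipy.optimize import minimize
from scipy.ndimage import map_coordinates
def outline(im,z=.008,c0=(.457,-.2427,np.radians(8))):
    g=cv2.GaussianBlur(cv2.cvtColor(im["color"],cv2.COLOR_BGR2GRAY),(0,0),.7).astype(float)
    a=np.linspace(-1,1,40); q=np.vstack([np.c_[33*a,25+0*a],np.c_[33*a,-25+0*a],np.c_[33+0*a,25*a],np.c_[-33+0*a,25*a]])/1e3
    def f(p):
        C,s=np.cos(p[2]),np.sin(p[2]); X=p[0]+q[:,0]*C-q[:,1]*s; Y=p[1]+q[:,0]*s+q[:,1]*C
        h=im["K"]@im["E"][:3]@np.vstack([X,Y,z+0*X,1+0*X]); return map_coordinates(g,[h[1]/h[2],h[0]/h[2]],order=1).mean()
    best=min((minimize(f,np.array(c0)+[dx,dy,0],method="Nelder-Mead",options=dict(initial_simplex=np.array(c0)+[dx,dy,0]+np.array([[0,0,0],[.002,0,0],[0,.002,0],[0,0,.03]]))) for dx in(-.002,0,.002) for dy in(-.002,0,.002)),key=lambda r:r.fun)
    return best.x[:2].round(4),round(np.degrees(best.x[2]),2),round(best.fun,1)
E
python3 - <<'E'
from h import *
st(); togo([.5567,-.056,.003],88.3)
for n in("top","side"):
    im=cam(n); print(n,"now",outline(im)); im["color"]=cv2.imread(f"pics/{n}0.png"); print("start",outline(im))
    if n=="top": print([blobs(cam("top"),.016,amber,(.3,.75,-.4,.02),300)])
E
```

```text
t 14.27 p [ 0.5543 -0.0613  0.0895] 
 [[ 0.999 -0.032  0.004]
 [-0.032 -0.999 -0.002]
 [ 0.004  0.002 -1.   ]] F [ 0.8 -0.7 -0.5] g 0.663 0.0
shift [ 1.9 -5.5 86.5] turn [ 0.002 -0.004 -0.003] q7 -1.67
top now (array([ 0.4571, -0.2432]), np.float64(8.26), np.float64(235.7))
start (array([ 0.4571, -0.2432]), np.float64(8.25), np.float64(228.8))
[[]]
side now (array([ 0.4587, -0.2449]), np.float64(8.78), np.float64(211.4))
start (array([ 0.4588, -0.2449]), np.float64(8.59), np.float64(202.9))
```

>>> jog_arm(
  increments=[
    {"tx": 0,"ty": 0,"tz": 15,"wx": 0,"wy": 0,"wz": 0,"gripper": 0.66},
    {"tx": 0,"ty": 0,"tz": 35,"wx": 0,"wy": 0,"wz": 0,"gripper": 0.66},
    {"tx": 0,"ty": 0,"tz": 55,"wx": 0,"wy": 0,"wz": 0,"gripper": 0.66},
    {"tx": 0,"ty": 0,"tz": 65,"wx": 0,"wy": 0,"wz": 0,"gripper": 0.66},
    {"tx": 0,"ty": 0,"tz": 65,"wx": 0,"wy": 0,"wz": 0,"gripper": 0.66},
  ],
)

```text
time: 14.83
position: [0.5509, -0.0559, 0.0217]
tool_rot: [-3.14, 0.04, 0.006]
ft_force: [-0.8, -0.6, 0.1]
grip_width: 0.661
grip_force: 0.0
```

```bash
python3 - <<'E'
from h import *
st(); togo([.5567,-.056,.003],88.3)
E
```

```text
t 14.83 p [ 0.5509 -0.0559  0.0217] 
 [[ 1.    -0.025 -0.004]
 [-0.025 -1.     0.001]
 [-0.004 -0.001 -1.   ]] F [-0.8 -0.6  0.1] g 0.661 0.0
shift [ 5.9 -0.  18.7] turn [-0.001  0.004  0.004] q7 -1.71
```

>>> jog_arm(
  increments=[
    {"tx": 4,"ty": 0,"tz": 0,"wx": 0,"wy": 0,"wz": 0,"gripper": 0.66},
    {"tx": 4,"ty": 0,"tz": 0,"wx": 0,"wy": 0,"wz": 0,"gripper": 0.66},
    {"tx": 4,"ty": 0,"tz": 0,"wx": 0,"wy": 0,"wz": 0,"gripper": 0.66},
    {"tx": 4,"ty": 0,"tz": 0,"wx": 0,"wy": 0,"wz": 0,"gripper": 0.66},
    {"tx": 4,"ty": 0,"tz": 0,"wx": 0,"wy": 0,"wz": 0,"gripper": 0.66},
  ],
)

```text
time: 15.25
position: [0.5572, -0.0574, 0.0244]
tool_rot: [3.141, -0.043, 0.002]
ft_force: [-0.8, -0.0, -1.1]
grip_width: 0.664
grip_force: 0.0
```

```bash
python3 - <<'E'
from h import *
st(); togo([.5567,-.056,.003],88.3)
E
```

```text
t 15.25 p [ 0.5572 -0.0574  0.0244] 
 [[ 1.    -0.027  0.001]
 [-0.027 -1.    -0.   ]
 [ 0.001  0.    -1.   ]] F [-0.8 -0.  -1.1] g 0.664 0.0
shift [-0.5 -1.4 21.4] turn [ 0.    -0.001  0.002] q7 -1.72
```

>>> jog_arm(
  increments=[
    {"tx": 0,"ty": -1,"tz": 8,"wx": 0,"wy": 0,"wz": 0,"gripper": 0.66},
    {"tx": 0,"ty": -1,"tz": 16,"wx": 0,"wy": 0,"wz": 0,"gripper": 0.66},
    {"tx": 0,"ty": -1,"tz": 21,"wx": 0,"wy": 0,"wz": 0,"gripper": 0.66},
    {"tx": 0,"ty": -1,"tz": 21,"wx": 0,"wy": 0,"wz": 0,"gripper": 0.66},
    {"tx": 0,"ty": -1,"tz": 21,"wx": 0,"wy": 0,"wz": 0,"gripper": 0.6},
  ],
)

```text
time: 15.67
position: [0.5561, -0.0562, 0.0018]
tool_rot: [-3.141, 0.042, 0.002]
ft_force: [-0.4, -0.1, 0.5]
grip_width: 0.639
grip_force: 0.0
```

>>> jog_arm(
  increments=[
    {"tx": 0,"ty": 0,"tz": 0,"wx": 0,"wy": 0,"wz": 0,"gripper": 0.55},
    {"tx": 0,"ty": 0,"tz": 0,"wx": 0,"wy": 0,"wz": 0,"gripper": 0.5},
    {"tx": 0,"ty": 0,"tz": 0,"wx": 0,"wy": 0,"wz": 0,"gripper": 0.4},
    {"tx": 0,"ty": 0,"tz": 0,"wx": 0,"wy": 0,"wz": 0,"gripper": 0.4},
    {"tx": 0,"ty": 0,"tz": 0,"wx": 0,"wy": 0,"wz": 0,"gripper": 0.4},
  ],
  grip_force=20,
)

```text
time: 16.08
position: [0.5567, -0.0564, 0.0026]
tool_rot: [3.141, -0.043, 0.0]
ft_force: [0.0, -0.3, -0.6]
grip_width: 0.506
grip_force: 20.0
```

>>> jog_arm(
  increments=[
    {"tx": 0,"ty": 0,"tz": 0,"wx": 0,"wy": 0,"wz": 0,"gripper": 0.4},
    {"tx": 0,"ty": 0,"tz": 0,"wx": 0,"wy": 0,"wz": 0,"gripper": 0.4},
    {"tx": 0,"ty": 0,"tz": 0,"wx": 0,"wy": 0,"wz": 0,"gripper": 0.4},
    {"tx": 0,"ty": 0,"tz": 0,"wx": 0,"wy": 0,"wz": 0,"gripper": 0.4},
    {"tx": 0,"ty": 0,"tz": 0,"wx": 0,"wy": 0,"wz": 0,"gripper": 0.4},
  ],
)

```text
time: 16.5
position: [0.5567, -0.0564, 0.0026]
tool_rot: [3.141, -0.043, 0.0]
ft_force: [-1.2, -0.5, 0.9]
grip_width: 0.502
grip_force: 20.0
```

```bash
python3 - <<'E'
from h import *
st()
E
```

```text
t 16.5 p [ 0.5567 -0.0564  0.0026] 
 [[ 1.    -0.027  0.   ]
 [-0.027 -1.    -0.   ]
 [ 0.     0.    -1.   ]] F [-1.2 -0.5  0.9] g 0.502 20.0
```

>>> jog_arm(
  increments=[
    {"tx": 0,"ty": 0,"tz": -8,"wx": 0,"wy": 0,"wz": 0,"gripper": 0.4},
    {"tx": 0,"ty": 0,"tz": -20,"wx": 0,"wy": 0,"wz": 0,"gripper": 0.4},
    {"tx": 0,"ty": 0,"tz": -35,"wx": 0,"wy": 0,"wz": 0,"gripper": 0.4},
    {"tx": 0,"ty": 0,"tz": -50,"wx": 0,"wy": 0,"wz": 0,"gripper": 0.4},
    {"tx": 0,"ty": 0,"tz": -60,"wx": 0,"wy": 0,"wz": 0,"gripper": 0.4},
  ],
)

```text
time: 16.92
position: [0.5577, -0.0562, 0.0651]
tool_rot: [3.141, -0.042, 0.004]
ft_force: [0.4, 0.2, -0.1]
grip_width: 0.507
grip_force: 20.0
```

>>> jog_arm(
  increments=[
    {"tx": -8,"ty": 16,"tz": 0,"wx": 0,"wy": 0,"wz": 0,"gripper": 0.4},
    {"tx": -18,"ty": 36,"tz": 0,"wx": 0,"wy": 0,"wz": 0,"gripper": 0.4},
    {"tx": -28,"ty": 56,"tz": 0,"wx": 0,"wy": 0,"wz": 0,"gripper": 0.4},
    {"tx": -38,"ty": 76,"tz": 0,"wx": 0,"wy": 0,"wz": 0,"gripper": 0.4},
    {"tx": -48,"ty": 96,"tz": 0,"wx": 0,"wy": 0,"wz": 0,"gripper": 0.4},
  ],
)

```text
time: 17.33
position: [0.5058, -0.1518, 0.0634]
tool_rot: [3.141, -0.042, 0.001]
ft_force: [0.8, 0.8, -0.5]
grip_width: 0.504
grip_force: 20.0
```

>>> jog_arm(
  increments=[
    {"tx": -10,"ty": 20,"tz": 0,"wx": 0,"wy": 0,"wz": -0.05,"gripper": 0.4},
    {"tx": -20,"ty": 40,"tz": 0,"wx": 0,"wy": 0,"wz": -0.1,"gripper": 0.4},
    {"tx": -30,"ty": 60,"tz": 0,"wx": 0,"wy": 0,"wz": -0.15,"gripper": 0.4},
    {"tx": -40,"ty": 80,"tz": 0,"wx": 0,"wy": 0,"wz": -0.172,"gripper": 0.4},
    {"tx": -47,"ty": 94,"tz": 0,"wx": 0,"wy": 0,"wz": -0.172,"gripper": 0.4},
  ],
)

```text
time: 17.75
position: [0.4555, -0.2458, 0.0633]
tool_rot: [3.132, 0.226, 0.0]
ft_force: [0.4, 0.7, -0.5]
grip_width: 0.507
grip_force: 20.0
```

>>> jog_arm(
  increments=[
    {"tx": 0,"ty": 0,"tz": 0,"wx": 0,"wy": 0,"wz": 0,"gripper": 0.4},
    {"tx": 0,"ty": 0,"tz": 5,"wx": 0,"wy": 0,"wz": 0,"gripper": 0.4},
    {"tx": 0,"ty": 0,"tz": 15,"wx": 0,"wy": 0,"wz": 0,"gripper": 0.4},
    {"tx": 0,"ty": 0,"tz": 25,"wx": 0,"wy": 0,"wz": 0,"gripper": 0.4},
    {"tx": 0,"ty": 0,"tz": 25,"wx": 0,"wy": 0,"wz": 0,"gripper": 0.4},
  ],
)

```text
time: 18.17
position: [0.4553, -0.2414, 0.0349]
tool_rot: [-3.13, -0.231, 0.005]
ft_force: [0.3, 0.1, -1.3]
grip_width: 0.504
grip_force: 20.0
```

>>> jog_arm(
  increments=[
    {"tx": 0,"ty": 0,"tz": 0,"wx": 0,"wy": 0,"wz": 0,"gripper": 0.4},
    {"tx": 0,"ty": 0,"tz": 0,"wx": 0,"wy": 0,"wz": 0,"gripper": 0.4},
    {"tx": 0,"ty": 0,"tz": 0,"wx": 0,"wy": 0,"wz": 0,"gripper": 0.4},
    {"tx": 0,"ty": 0,"tz": 0,"wx": 0,"wy": 0,"wz": 0,"gripper": 0.4},
    {"tx": 0,"ty": 0,"tz": 0,"wx": 0,"wy": 0,"wz": 0,"gripper": 0.4},
  ],
)

```text
time: 18.58
position: [0.4568, -0.2438, 0.0379]
tool_rot: [3.133, 0.227, 0.001]
ft_force: [0.2, -0.8, 0.1]
grip_width: 0.503
grip_force: 20.0
```

```bash
python3 - <<'E'
from h import *
st(); togo([.4571,-.2437,.0115],98.3)
E
```

```text
t 18.58 p [ 0.4568 -0.2438  0.0379] 
 [[ 0.99   0.144  0.001]
 [ 0.144 -0.99  -0.   ]
 [ 0.     0.001 -1.   ]] F [ 0.2 -0.8  0.1] g 0.503 20.0
shift [ 0.3 -0.1 26.4] turn [ 0.001 -0.    -0.   ] q7 -1.1
```

>>> jog_arm(
  increments=[
    {"tx": 0,"ty": 0,"tz": 6,"wx": 0,"wy": 0,"wz": 0,"gripper": 0.4},
    {"tx": 0,"ty": 0,"tz": 13,"wx": 0,"wy": 0,"wz": 0,"gripper": 0.4},
    {"tx": 0,"ty": 0,"tz": 20,"wx": 0,"wy": 0,"wz": 0,"gripper": 0.4},
    {"tx": 0,"ty": 0,"tz": 24,"wx": 0,"wy": 0,"wz": 0,"gripper": 0.4},
    {"tx": 0,"ty": 0,"tz": 26,"wx": 0,"wy": 0,"wz": 0,"gripper": 0.4},
  ],
)

```text
time: 19.0
position: [0.4556, -0.2432, 0.0105]
tool_rot: [-3.132, -0.227, 0.003]
ft_force: [-6.4, 3.2, 16.7]
grip_width: 0.503
grip_force: 20.0
```

>>> jog_arm(
  increments=[
    {"tx": 0,"ty": 0,"tz": 0,"wx": 0,"wy": 0,"wz": 0,"gripper": 0.4},
    {"tx": 0,"ty": 0,"tz": 0,"wx": 0,"wy": 0,"wz": 0,"gripper": 0.4},
    {"tx": 0,"ty": 0,"tz": 0,"wx": 0,"wy": 0,"wz": 0,"gripper": 0.4},
    {"tx": 0,"ty": 0,"tz": 0,"wx": 0,"wy": 0,"wz": 0,"gripper": 0.4},
    {"tx": 0,"ty": 0,"tz": 0,"wx": 0,"wy": 0,"wz": 0,"gripper": 0.4},
  ],
)

```text
time: 19.42
position: [0.4566, -0.2438, 0.0116]
tool_rot: [3.133, 0.227, 0.0]
ft_force: [0.6, 0.1, -1.0]
grip_width: 0.499
grip_force: 20.0
```

>>> jog_arm(
  increments=[
    {"tx": 0,"ty": 0,"tz": 0,"wx": 0,"wy": 0,"wz": 0,"gripper": 0.55},
    {"tx": 0,"ty": 0,"tz": 0,"wx": 0,"wy": 0,"wz": 0,"gripper": 0.6},
    {"tx": 0,"ty": 0,"tz": 0,"wx": 0,"wy": 0,"wz": 0,"gripper": 0.66},
    {"tx": 0,"ty": 0,"tz": 0,"wx": 0,"wy": 0,"wz": 0,"gripper": 0.66},
    {"tx": 0,"ty": 0,"tz": 0,"wx": 0,"wy": 0,"wz": 0,"gripper": 0.66},
  ],
)

```text
time: 19.83
position: [0.4565, -0.2437, 0.0116]
tool_rot: [3.133, 0.227, 0.0]
ft_force: [-0.4, 1.1, -0.3]
grip_width: 0.648
grip_force: 0.0
```

>>> jog_arm(
  increments=[
    {"tx": 0,"ty": 0,"tz": -10,"wx": 0,"wy": 0,"wz": 0,"gripper": 0.66},
    {"tx": 0,"ty": 0,"tz": -25,"wx": 0,"wy": 0,"wz": 0,"gripper": 0.66},
    {"tx": 0,"ty": 0,"tz": -40,"wx": 0,"wy": 0,"wz": 0,"gripper": 0.66},
    {"tx": 0,"ty": 0,"tz": -55,"wx": 0,"wy": 0,"wz": 0,"gripper": 0.66},
    {"tx": 0,"ty": 0,"tz": -70,"wx": 0,"wy": 0,"wz": 0,"gripper": 0.66},
  ],
)

```text
time: 20.25
position: [0.4566, -0.2436, 0.083]
tool_rot: [3.133, 0.228, 0.001]
ft_force: [-0.1, -0.0, -0.4]
grip_width: 0.657
grip_force: 0.0
```

```bash
python3 - <<'E'
from h import *
st(); im=cam("top"); sd=cam("side"); box=(.3,.75,-.4,.02)
print(blobs(im,.016,amber,box,300),blobs(sd,.024,amber,(.3,.75,-.4,-.1),300)); togo([.4225,-.0526,.0255],88.4)
print(blobs(im,.02,steel,(.5,.75,-.4,-.1),1500))
E
```

```text
t 20.25 p [ 0.4566 -0.2436  0.083 ] 
 [[ 0.989  0.145  0.   ]
 [ 0.145 -0.989 -0.   ]
 [ 0.     0.    -1.   ]] F [-0.1 -0.  -0.4] g 0.657 0.0
[(array([ 0.4226, -0.0521], dtype=float32), np.float32(-1.5), [np.float32(45.1), np.float32(60.3)])] [(array([ 0.454 , -0.2346], dtype=float32), np.float32(9.0), [np.float32(53.1), np.float32(58.8)])]
shift [  -8.2 -195.5   58.4] turn [ 0.004 -0.005  0.173] q7 -1.07
[(array([ 0.6127, -0.2893], dtype=float32), np.float32(-3.1), [np.float32(44.2), np.float32(58.7)])]
```

>>> jog_arm(
  increments=[
    {"tx": 0,"ty": -15,"tz": 0,"wx": 0,"wy": 0,"wz": 0.03,"gripper": 0.66},
    {"tx": -1,"ty": -35,"tz": 0,"wx": 0,"wy": 0,"wz": 0.07,"gripper": 0.66},
    {"tx": -2,"ty": -57,"tz": 0,"wx": 0,"wy": 0,"wz": 0.11,"gripper": 0.66},
    {"tx": -3,"ty": -79,"tz": 0,"wx": 0,"wy": 0,"wz": 0.15,"gripper": 0.66},
    {"tx": -3,"ty": -100,"tz": 0,"wx": 0,"wy": 0,"wz": 0.172,"gripper": 0.66},
  ],
)

```text
time: 20.77
position: [0.4383, -0.144, 0.081]
tool_rot: [-3.141, 0.046, 0.001]
ft_force: [-0.1, -0.0, -0.7]
grip_width: 0.659
grip_force: 0.0
```

```bash
python3 - <<'E'
from h import *
im=cam("top"); print(blobs(im,.024,amber,(.3,.75,-.4,-.1),300)); st(); togo([.4226,-.0523,.0255],88.4)
E
```

```text
[]
t 20.82 p [ 0.4379 -0.1394  0.0809] 
 [[ 1.    -0.025 -0.002]
 [-0.025 -1.     0.002]
 [-0.002 -0.002 -1.   ]] F [-0.1  4.6  0.2] g 0.663 0.0
shift [-17.3 -86.5  55.6] turn [-0.002  0.002  0.003] q7 -1.38
```

>>> jog_arm(
  increments=[
    {"tx": -4,"ty": -20,"tz": 0,"wx": 0,"wy": 0,"wz": 0,"gripper": 0.66},
    {"tx": -9,"ty": -45,"tz": 0,"wx": 0,"wy": 0,"wz": 0,"gripper": 0.66},
    {"tx": -14,"ty": -70,"tz": 5,"wx": 0,"wy": 0,"wz": 0,"gripper": 0.66},
    {"tx": -19,"ty": -92,"tz": 15,"wx": 0,"wy": 0,"wz": 0,"gripper": 0.66},
    {"tx": -19,"ty": -92,"tz": 30,"wx": 0,"wy": 0,"wz": 0,"gripper": 0.66},
  ],
)

```text
time: 21.23
position: [0.4227, -0.0487, 0.0519]
tool_rot: [3.141, -0.034, 0.002]
ft_force: [0.0, -0.3, -1.0]
grip_width: 0.662
grip_force: 0.0
```

>>> jog_arm(
  increments=[
    {"tx": 0,"ty": 0,"tz": 15,"wx": 0,"wy": 0,"wz": 0,"gripper": 0.66},
    {"tx": 0,"ty": 0,"tz": 27,"wx": 0,"wy": 0,"wz": 0,"gripper": 0.66},
    {"tx": 0,"ty": 0,"tz": 27,"wx": 0,"wy": 0,"wz": 0,"gripper": 0.66},
    {"tx": 0,"ty": 0,"tz": 27,"wx": 0,"wy": 0,"wz": 0,"gripper": 0.66},
    {"tx": 0,"ty": 0,"tz": 27,"wx": 0,"wy": 0,"wz": 0,"gripper": 0.66},
  ],
)

```text
time: 21.65
position: [0.423, -0.0528, 0.025]
tool_rot: [3.141, -0.043, 0.001]
ft_force: [0.8, 0.5, 0.3]
grip_width: 0.658
grip_force: 0.0
```

```bash
python3 - <<'E'
from h import *
im=cam("top"); print(blobs(im,.024,amber,(.3,.75,-.4,-.1),300)); st(); togo([.4226,-.0523,.003],88.4)
E
```

```text
[(array([ 0.456 , -0.2416], dtype=float32), np.float32(8.5), [np.float32(44.6), np.float32(58.3)])]
t 21.7 p [ 0.4233 -0.0529  0.0252] 
 [[ 1.    -0.027  0.001]
 [-0.027 -1.    -0.   ]
 [ 0.001  0.    -1.   ]] F [-0.  -0.1  0.6] g 0.66 0.0
shift [-0.7 -0.6 22.2] turn [ 0.    -0.001  0.001] q7 -1.59
```

>>> jog_arm(
  increments=[
    {"tx": 0,"ty": 0,"tz": 8,"wx": 0,"wy": 0,"wz": 0,"gripper": 0.66},
    {"tx": -1,"ty": 0,"tz": 16,"wx": 0,"wy": 0,"wz": 0,"gripper": 0.66},
    {"tx": -1,"ty": 0,"tz": 22,"wx": 0,"wy": 0,"wz": 0,"gripper": 0.66},
    {"tx": -1,"ty": 0,"tz": 22,"wx": 0,"wy": 0,"wz": 0,"gripper": 0.66},
    {"tx": -1,"ty": 0,"tz": 22,"wx": 0,"wy": 0,"wz": 0,"gripper": 0.6},
  ],
)

```text
time: 22.12
position: [0.421, -0.0525, 0.0019]
tool_rot: [-3.141, 0.042, 0.002]
ft_force: [-0.3, 0.1, 0.3]
grip_width: 0.633
grip_force: 0.0
```

>>> jog_arm(
  increments=[
    {"tx": 0,"ty": 0,"tz": 0,"wx": 0,"wy": 0,"wz": 0,"gripper": 0.55},
    {"tx": 0,"ty": 0,"tz": 0,"wx": 0,"wy": 0,"wz": 0,"gripper": 0.5},
    {"tx": 0,"ty": 0,"tz": 0,"wx": 0,"wy": 0,"wz": 0,"gripper": 0.4},
    {"tx": 0,"ty": 0,"tz": 0,"wx": 0,"wy": 0,"wz": 0,"gripper": 0.4},
    {"tx": 0,"ty": 0,"tz": 0,"wx": 0,"wy": 0,"wz": 0,"gripper": 0.4},
  ],
  grip_force=20,
)

```text
time: 22.53
position: [0.4219, -0.0528, 0.0028]
tool_rot: [3.141, -0.043, 0.001]
ft_force: [-0.1, -0.8, 0.7]
grip_width: 0.503
grip_force: 20.0
```

>>> jog_arm(
  increments=[
    {"tx": 0,"ty": 0,"tz": 0,"wx": 0,"wy": 0,"wz": 0,"gripper": 0.4},
    {"tx": 0,"ty": 0,"tz": 0,"wx": 0,"wy": 0,"wz": 0,"gripper": 0.4},
    {"tx": 0,"ty": 0,"tz": 0,"wx": 0,"wy": 0,"wz": 0,"gripper": 0.4},
    {"tx": 0,"ty": 0,"tz": 0,"wx": 0,"wy": 0,"wz": 0,"gripper": 0.4},
    {"tx": 0,"ty": 0,"tz": 0,"wx": 0,"wy": 0,"wz": 0,"gripper": 0.4},
  ],
)

```text
time: 22.95
position: [0.4219, -0.0528, 0.0028]
tool_rot: [3.141, -0.043, 0.001]
ft_force: [0.6, -0.1, 3.5]
grip_width: 0.5
grip_force: 20.0
```

>>> jog_arm(
  increments=[
    {"tx": 0,"ty": 0,"tz": -8,"wx": 0,"wy": 0,"wz": 0,"gripper": 0.4},
    {"tx": 0,"ty": 0,"tz": -20,"wx": 0,"wy": 0,"wz": 0,"gripper": 0.4},
    {"tx": 0,"ty": 0,"tz": -35,"wx": 0,"wy": 0,"wz": 0,"gripper": 0.4},
    {"tx": 0,"ty": 0,"tz": -50,"wx": 0,"wy": 0,"wz": 0,"gripper": 0.4},
    {"tx": 0,"ty": 0,"tz": -60,"wx": 0,"wy": 0,"wz": 0,"gripper": 0.4},
  ],
)

```text
time: 23.37
position: [0.4218, -0.0525, 0.0639]
tool_rot: [3.141, -0.042, 0.001]
ft_force: [0.5, 0.1, -0.3]
grip_width: 0.503
grip_force: 20.0
```

```bash
python3 - <<'E'
from h import *
im=cam("top"); print(blobs(im,.024,amber,(.3,.75,-.4,-.1),300)); st(); togo([.4567,-.2437,.0275],98.3)
g=rect(im,.024,.40,.52,-.32,-.17); cv2.imwrite("pics/place1.png",cv2.resize(g,None,fx=1.9,fy=1.9,interpolation=3))
E
```

```text
[(array([ 0.4562, -0.2416], dtype=float32), np.float32(8.5), [np.float32(44.7), np.float32(58.7)])]
t 23.42 p [ 0.4231 -0.0528  0.0653] 
 [[ 1.    -0.027  0.003]
 [-0.027 -1.    -0.001]
 [ 0.003  0.001 -1.   ]] F [1.2 0.3 1. ] g 0.503 20.0
shift [ 38.6 189.9  38.2] turn [ 0.002 -0.003 -0.172] q7 -1.54
```

View pics/place1.png

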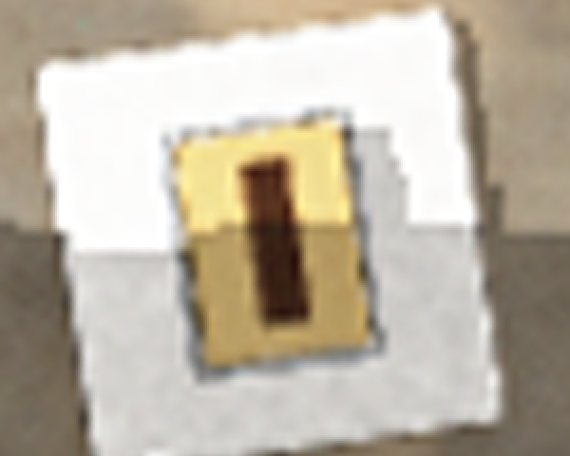

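>>> jog_arm(
  increments=[
    {"tx": 4,"ty": 16,"tz": 0,"wx": 0,"wy": 0,"wz": 0,"gripper": 0.4},
    {"tx": 8,"ty": 36,"tz": 0,"wx": 0,"wy": 0,"wz": 0,"gripper": 0.4},
    {"tx": 12,"ty": 56,"tz": 0,"wx": 0,"wy": 0,"wz": 0,"gripper": 0.4},
    {"tx": 16,"ty": 76,"tz": 0,"wx": 0,"wy": 0,"wz": 0,"gripper": 0.4},
    {"tx": 20,"ty": 96,"tz": 0,"wx": 0,"wy": 0,"wz": 0,"gripper": 0.4},
  ],
)

```text
time: 23.83
position: [0.4386, -0.1499, 0.0621]
tool_rot: [-3.141, 0.042, 0.001]
ft_force: [-0.4, 0.7, -0.7]
grip_width: 0.503
grip_force: 20.0
```

>>> jog_arm(
  increments=[
    {"tx": 4,"ty": 20,"tz": 0,"wx": 0,"wy": 0,"wz": -0.05,"gripper": 0.4},
    {"tx": 8,"ty": 40,"tz": 0,"wx": 0,"wy": 0,"wz": -0.1,"gripper": 0.4},
    {"tx": 12,"ty": 60,"tz": 0,"wx": 0,"wy": 0,"wz": -0.15,"gripper": 0.4},
    {"tx": 16,"ty": 80,"tz": 0,"wx": 0,"wy": 0,"wz": -0.172,"gripper": 0.4},
    {"tx": 19,"ty": 94,"tz": 0,"wx": 0,"wy": 0,"wz": -0.172,"gripper": 0.4},
  ],
)

```text
time: 24.25
position: [0.455, -0.2455, 0.062]
tool_rot: [-3.133, -0.225, 0.001]
ft_force: [1.1, 0.3, -0.4]
grip_width: 0.504
grip_force: 20.0
```

>>> jog_arm(
  increments=[
    {"tx": 0,"ty": 0,"tz": 0,"wx": 0,"wy": 0,"wz": 0,"gripper": 0.4},
    {"tx": 0,"ty": 0,"tz": 0,"wx": 0,"wy": 0,"wz": 0,"gripper": 0.4},
    {"tx": 0,"ty": 0,"tz": 0,"wx": 0,"wy": 0,"wz": 0,"gripper": 0.4},
    {"tx": 0,"ty": 0,"tz": 8,"wx": 0,"wy": 0,"wz": 0,"gripper": 0.4},
    {"tx": 0,"ty": 0,"tz": 13,"wx": 0,"wy": 0,"wz": 0,"gripper": 0.4},
  ],
)

```text
time: 24.67
position: [0.4554, -0.2424, 0.0489]
tool_rot: [-3.133, -0.23, 0.0]
ft_force: [-1.0, -0.2, 0.1]
grip_width: 0.504
grip_force: 20.0
```

>>> jog_arm(
  increments=[
    {"tx": 0,"ty": 0,"tz": 0,"wx": 0,"wy": 0,"wz": 0,"gripper": 0.4},
    {"tx": 0,"ty": 0,"tz": 0,"wx": 0,"wy": 0,"wz": 0,"gripper": 0.4},
    {"tx": 0,"ty": 0,"tz": 0,"wx": 0,"wy": 0,"wz": 0,"gripper": 0.4},
    {"tx": 0,"ty": 0,"tz": 0,"wx": 0,"wy": 0,"wz": 0,"gripper": 0.4},
    {"tx": 0,"ty": 0,"tz": 0,"wx": 0,"wy": 0,"wz": 0,"gripper": 0.4},
  ],
)

```text
time: 25.08
position: [0.4557, -0.2437, 0.0498]
tool_rot: [3.133, 0.227, 0.001]
ft_force: [0.4, 0.0, 0.6]
grip_width: 0.502
grip_force: 20.0
```

```bash
python3 - <<'E'
from h import *
st(); togo([.456,-.2438,.0278],98.3)
E
```

```text
t 25.08 p [ 0.4557 -0.2437  0.0498] 
 [[ 0.99   0.144  0.   ]
 [ 0.144 -0.99  -0.   ]
 [ 0.     0.    -1.   ]] F [0.4 0.  0.6] g 0.502 20.0
shift [ 0.3  0.1 22. ] turn [ 0. -0. -0.] q7 -1.09
```

>>> jog_arm(
  increments=[
    {"tx": 0,"ty": 0,"tz": 5,"wx": 0,"wy": 0,"wz": 0,"gripper": 0.4},
    {"tx": 0,"ty": 0,"tz": 10,"wx": 0,"wy": 0,"wz": 0,"gripper": 0.4},
    {"tx": 0,"ty": 0,"tz": 14,"wx": 0,"wy": 0,"wz": 0,"gripper": 0.4},
    {"tx": 0,"ty": 0,"tz": 17,"wx": 0,"wy": 0,"wz": 0,"gripper": 0.4},
    {"tx": 0,"ty": 0,"tz": 19,"wx": 0,"wy": 0,"wz": 0,"gripper": 0.4},
  ],
)

```text
time: 25.5
position: [0.455, -0.2434, 0.0298]
tool_rot: [-3.133, -0.227, 0.001]
ft_force: [-0.5, 0.1, -0.9]
grip_width: 0.502
grip_force: 20.0
```

>>> jog_arm(
  increments=[
    {"tx": 0,"ty": 0,"tz": 1,"wx": 0,"wy": 0,"wz": 0,"gripper": 0.4},
    {"tx": 0,"ty": 0,"tz": 2,"wx": 0,"wy": 0,"wz": 0,"gripper": 0.4},
    {"tx": 0,"ty": 0,"tz": 3,"wx": 0,"wy": 0,"wz": 0,"gripper": 0.4},
    {"tx": 0,"ty": 0,"tz": 3,"wx": 0,"wy": 0,"wz": 0,"gripper": 0.4},
    {"tx": 0,"ty": 0,"tz": 3,"wx": 0,"wy": 0,"wz": 0,"gripper": 0.4},
  ],
)

```text
time: 25.92
position: [0.4555, -0.2437, 0.0276]
tool_rot: [3.133, 0.227, 0.0]
ft_force: [0.1, 0.0, -0.4]
grip_width: 0.503
grip_force: 20.0
```

>>> jog_arm(
  increments=[
    {"tx": 0,"ty": 0,"tz": 0,"wx": 0,"wy": 0,"wz": 0,"gripper": 0.52},
    {"tx": 0,"ty": 0,"tz": 0,"wx": 0,"wy": 0,"wz": 0,"gripper": 0.6},
    {"tx": 0,"ty": 0,"tz": 0,"wx": 0,"wy": 0,"wz": 0,"gripper": 0.66},
    {"tx": 0,"ty": 0,"tz": 0,"wx": 0,"wy": 0,"wz": 0,"gripper": 0.66},
    {"tx": 0,"ty": 0,"tz": 0,"wx": 0,"wy": 0,"wz": 0,"gripper": 0.66},
  ],
)

```text
time: 26.33
position: [0.4555, -0.2437, 0.0276]
tool_rot: [3.133, 0.227, 0.0]
ft_force: [-0.2, 0.4, -0.2]
grip_width: 0.645
grip_force: 0.0
```

>>> jog_arm(
  increments=[
    {"tx": 0,"ty": 0,"tz": -10,"wx": 0,"wy": 0,"wz": 0,"gripper": 0.66},
    {"tx": 0,"ty": 0,"tz": -25,"wx": 0,"wy": 0,"wz": 0,"gripper": 0.66},
    {"tx": 0,"ty": 0,"tz": -40,"wx": 0,"wy": 0,"wz": 0,"gripper": 0.66},
    {"tx": 0,"ty": 0,"tz": -55,"wx": 0,"wy": 0,"wz": 0,"gripper": 0.66},
    {"tx": 0,"ty": 0,"tz": -70,"wx": 0,"wy": 0,"wz": 0,"gripper": 0.66},
  ],
)

```text
time: 26.75
position: [0.4556, -0.2436, 0.0991]
tool_rot: [3.133, 0.227, 0.001]
ft_force: [0.0, -0.5, 0.2]
grip_width: 0.658
grip_force: 0.0
```

```bash
python3 - <<'E'
from h import *
st(); im=cam("top")
print(blobs(im,.02,steel,(.5,.75,-.4,-.1),1500)); togo([.6115,-.289,.03],87)
E
```

```text
t 26.75 p [ 0.4556 -0.2436  0.0991] 
 [[ 0.99   0.144  0.001]
 [ 0.144 -0.99  -0.   ]
 [ 0.     0.    -1.   ]] F [ 0.  -0.5  0.2] g 0.658 0.0
[(array([ 0.6127, -0.2893], dtype=float32), np.float32(-3.2), [np.float32(44.2), np.float32(58.7)])]
shift [145.6  66.   72.9] turn [ 0.003 -0.005  0.197] q7 -1.06
```

>>> jog_arm(
  increments=[
    {"tx": 20,"ty": 9,"tz": 0,"wx": 0,"wy": 0,"wz": 0.04,"gripper": 0.7},
    {"tx": 50,"ty": 23,"tz": 0,"wx": 0,"wy": 0,"wz": 0.09,"gripper": 0.7},
    {"tx": 84,"ty": 38,"tz": 0,"wx": 0,"wy": 0,"wz": 0.14,"gripper": 0.7},
    {"tx": 118,"ty": 54,"tz": 0,"wx": 0,"wy": 0,"wz": 0.18,"gripper": 0.7},
    {"tx": 149,"ty": 67,"tz": 0,"wx": 0,"wy": 0,"wz": 0.206,"gripper": 0.7},
  ],
)

```text
time: 27.22
position: [0.6143, -0.2896, 0.0977]
tool_rot: [3.139, -0.1, 0.001]
ft_force: [0.3, -0.4, -0.1]
grip_width: 0.698
grip_force: 0.0
```

>>> jog_arm(
  increments=[
    {"tx": 0,"ty": 0,"tz": 0,"wx": 0,"wy": 0,"wz": 0,"gripper": 0.7},
    {"tx": 0,"ty": 0,"tz": 15,"wx": 0,"wy": 0,"wz": 0,"gripper": 0.7},
    {"tx": 0,"ty": 0,"tz": 35,"wx": 0,"wy": 0,"wz": 0,"gripper": 0.7},
    {"tx": 0,"ty": 0,"tz": 55,"wx": 0,"wy": 0,"wz": 0,"gripper": 0.7},
    {"tx": 0,"ty": 0,"tz": 65,"wx": 0,"wy": 0,"wz": 0,"gripper": 0.7},
  ],
)

```text
time: 27.63
position: [0.6107, -0.2878, 0.0299]
tool_rot: [-3.139, 0.096, 0.006]
ft_force: [-0.2, 0.5, -1.3]
grip_width: 0.693
grip_force: 0.0
```

>>> jog_arm(
  increments=[
    {"tx": 0,"ty": 0,"tz": 0,"wx": 0,"wy": 0,"wz": 0,"gripper": 0.7},
    {"tx": 0,"ty": 0,"tz": 0,"wx": 0,"wy": 0,"wz": 0,"gripper": 0.7},
    {"tx": 0,"ty": 0,"tz": 0,"wx": 0,"wy": 0,"wz": 0,"gripper": 0.7},
    {"tx": 0,"ty": 0,"tz": 0,"wx": 0,"wy": 0,"wz": 0,"gripper": 0.7},
    {"tx": 0,"ty": 0,"tz": 0,"wx": 0,"wy": 0,"wz": 0,"gripper": 0.7},
  ],
)

```text
time: 28.05
position: [0.6134, -0.2888, 0.0341]
tool_rot: [3.139, -0.096, 0.003]
ft_force: [0.4, -0.2, -0.5]
grip_width: 0.697
grip_force: 0.0
```

```bash
python3 - <<'E'
from h import *
st(); togo([.6127,-.2893,.004],86.5)
im=cam("top"); sd=cam("side")
print("stack",blobs(im,.04,amber,(.3,.75,-.4,-.1),300))
a=cv2.resize(im["color"][130:260,350:480],(400,400),interpolation=3);b=cv2.resize(sd["color"][120:220,320:420],(400,400),interpolation=3)
cv2.imwrite("pics/st2.png",np.hstack([a,b]))
E
```

```text
t 28.05 p [ 0.6134 -0.2888  0.0341] 
 [[ 0.998 -0.061  0.002]
 [-0.061 -0.998 -0.001]
 [ 0.002  0.001 -1.   ]] F [ 0.4 -0.2 -0.5] g 0.697 0.0
shift [-0.8  0.5 30.1] turn [ 0.001 -0.002 -0.   ] q7 -1.4
stack [(array([ 0.4559, -0.2403], dtype=float32), np.float32(8.7), [np.float32(46.3), np.float32(60.3)])]
```

View pics/st2.png

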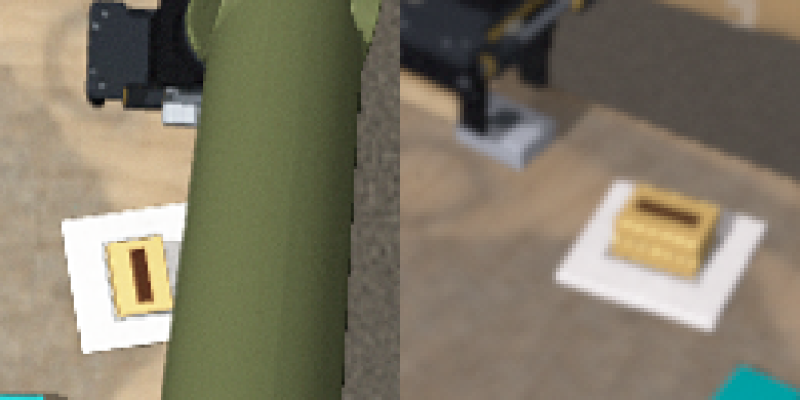

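>>> jog_arm(
  increments=[
    {"tx": 0,"ty": 0,"tz": 8,"wx": 0,"wy": 0,"wz": 0,"gripper": 0.7},
    {"tx": -1,"ty": 0,"tz": 16,"wx": 0,"wy": 0,"wz": 0,"gripper": 0.7},
    {"tx": -1,"ty": 0,"tz": 24,"wx": 0,"wy": 0,"wz": 0,"gripper": 0.7},
    {"tx": -1,"ty": 0,"tz": 29,"wx": 0,"wy": 0,"wz": 0,"gripper": 0.7},
    {"tx": -1,"ty": 0,"tz": 30,"wx": 0,"wy": 0,"wz": 0,"gripper": 0.65},
  ],
)

```text
time: 28.57
position: [0.6106, -0.2883, 0.0008]
tool_rot: [-3.14, 0.096, 0.003]
ft_force: [0.3, 0.5, -1.0]
grip_width: 0.676
grip_force: 0.0
```

>>> jog_arm(
  increments=[
    {"tx": 0,"ty": 0,"tz": 0,"wx": 0,"wy": 0,"wz": 0,"gripper": 0.6},
    {"tx": 0,"ty": 0,"tz": 0,"wx": 0,"wy": 0,"wz": 0,"gripper": 0.55},
    {"tx": 0,"ty": 0,"tz": 0,"wx": 0,"wy": 0,"wz": 0,"gripper": 0.5},
    {"tx": 0,"ty": 0,"tz": 0,"wx": 0,"wy": 0,"wz": 0,"gripper": 0.4},
    {"tx": 0,"ty": 0,"tz": 0,"wx": 0,"wy": 0,"wz": 0,"gripper": 0.4},
  ],
  grip_force=35,
)

```text
time: 28.98
position: [0.6115, -0.2894, 0.0028]
tool_rot: [3.139, -0.097, 0.001]
ft_force: [0.8, -2.0, -1.6]
grip_width: 0.504
grip_force: 35.0
```

>>> jog_arm(
  increments=[
    {"tx": 0,"ty": 0,"tz": 0,"wx": 0,"wy": 0,"wz": 0,"gripper": 0.4},
    {"tx": 0,"ty": 0,"tz": 0,"wx": 0,"wy": 0,"wz": 0,"gripper": 0.4},
    {"tx": 0,"ty": 0,"tz": 0,"wx": 0,"wy": 0,"wz": 0,"gripper": 0.4},
    {"tx": 0,"ty": 0,"tz": 0,"wx": 0,"wy": 0,"wz": 0,"gripper": 0.4},
    {"tx": 0,"ty": 0,"tz": 0,"wx": 0,"wy": 0,"wz": 0,"gripper": 0.4},
  ],
)

```text
time: 29.4
position: [0.6115, -0.2889, 0.0028]
tool_rot: [3.139, -0.096, 0.0]
ft_force: [-1.4, -2.2, 0.6]
grip_width: 0.505
grip_force: 35.0
```

>>> jog_arm(
  increments=[
    {"tx": 0,"ty": 0,"tz": -8,"wx": 0,"wy": 0,"wz": 0,"gripper": 0.4},
    {"tx": 0,"ty": 0,"tz": -22,"wx": 0,"wy": 0,"wz": 0,"gripper": 0.4},
    {"tx": 0,"ty": 0,"tz": -40,"wx": 0,"wy": 0,"wz": 0,"gripper": 0.4},
    {"tx": 0,"ty": 0,"tz": -60,"wx": 0,"wy": 0,"wz": 0,"gripper": 0.4},
    {"tx": 0,"ty": 0,"tz": -80,"wx": 0,"wy": 0,"wz": 0,"gripper": 0.4},
  ],
)

```text
time: 29.82
position: [0.6114, -0.2867, 0.0837]
tool_rot: [-3.138, 0.094, 0.001]
ft_force: [0.2, -0.7, -4.3]
grip_width: 0.507
grip_force: 35.0
```

>>> jog_arm(
  increments=[
    {"tx": 0,"ty": 0,"tz": 0,"wx": 0,"wy": 0,"wz": 0,"gripper": 0.4},
    {"tx": 0,"ty": 0,"tz": 0,"wx": 0,"wy": 0,"wz": 0,"gripper": 0.4},
    {"tx": 0,"ty": 0,"tz": 0,"wx": 0,"wy": 0,"wz": 0,"gripper": 0.4},
    {"tx": 0,"ty": 0,"tz": 0,"wx": 0,"wy": 0,"wz": 0,"gripper": 0.4},
    {"tx": 0,"ty": 0,"tz": 0,"wx": 0,"wy": 0,"wz": 0,"gripper": 0.4},
  ],
)

```text
time: 30.23
position: [0.6104, -0.2878, 0.0807]
tool_rot: [-3.139, 0.096, 0.005]
ft_force: [0.4, -0.0, -4.7]
grip_width: 0.501
grip_force: 35.0
```

```bash
python3 - <<'E'
from h import *
st(); togo([.4557,-.2438,.045],98.3)
E
```

```text
t 30.23 p [ 0.6104 -0.2878  0.0807] 
 [[ 0.998 -0.061 -0.003]
 [-0.061 -0.998  0.001]
 [-0.003 -0.001 -1.   ]] F [ 0.4 -0.  -4.7] g 0.501 35.0
shift [-157.   -34.5   36.2] turn [-0.002  0.003 -0.206] q7 -1.38
```

>>> jog_arm(
  increments=[
    {"tx": -15,"ty": -3,"tz": 0,"wx": 0,"wy": 0,"wz": -0.02,"gripper": 0.4},
    {"tx": -35,"ty": -8,"tz": 0,"wx": 0,"wy": 0,"wz": -0.05,"gripper": 0.4},
    {"tx": -55,"ty": -12,"tz": 0,"wx": 0,"wy": 0,"wz": -0.08,"gripper": 0.4},
    {"tx": -75,"ty": -17,"tz": 0,"wx": 0,"wy": 0,"wz": -0.11,"gripper": 0.4},
    {"tx": -95,"ty": -21,"tz": 0,"wx": 0,"wy": 0,"wz": -0.14,"gripper": 0.4},
  ],
)

```text
time: 30.65
position: [0.5165, -0.2607, 0.0814]
tool_rot: [-3.138, -0.126, 0.002]
ft_force: [-0.1, -0.0, -3.5]
grip_width: 0.505
grip_force: 35.0
```

```bash
python3 - <<'E'
from h import *
st(); togo([.4556,-.2438,.045],98.3)
E
```

```text
t 30.65 p [ 0.5165 -0.2607  0.0814] 
 [[ 0.997  0.08  -0.002]
 [ 0.08  -0.997  0.001]
 [-0.001 -0.001 -1.   ]] F [-0.1 -0.  -3.5] g 0.505 35.0
shift [-59.3 -21.7  36.5] turn [-0.001  0.001 -0.064] q7 -1.19
```

>>> jog_arm(
  increments=[
    {"tx": -15,"ty": -6,"tz": 0,"wx": 0,"wy": 0,"wz": -0.02,"gripper": 0.4},
    {"tx": -32,"ty": -12,"tz": 0,"wx": 0,"wy": 0,"wz": -0.04,"gripper": 0.4},
    {"tx": -48,"ty": -18,"tz": 0,"wx": 0,"wy": 0,"wz": -0.064,"gripper": 0.4},
    {"tx": -60,"ty": -22,"tz": 0,"wx": 0,"wy": 0,"wz": -0.064,"gripper": 0.4},
    {"tx": -60,"ty": -22,"tz": 5,"wx": 0,"wy": 0,"wz": -0.064,"gripper": 0.4},
  ],
)

```text
time: 31.07
position: [0.4538, -0.2441, 0.0772]
tool_rot: [3.134, 0.223, -0.004]
ft_force: [-0.6, -0.2, -4.5]
grip_width: 0.503
grip_force: 35.0
```

>>> jog_arm(
  increments=[
    {"tx": 0,"ty": 0,"tz": 7,"wx": 0,"wy": 0,"wz": 0,"gripper": 0.4},
    {"tx": 0,"ty": 0,"tz": 14,"wx": 0,"wy": 0,"wz": 0,"gripper": 0.4},
    {"tx": 0,"ty": 0,"tz": 17,"wx": 0,"wy": 0,"wz": 0,"gripper": 0.4},
    {"tx": 0,"ty": 0,"tz": 17,"wx": 0,"wy": 0,"wz": 0,"gripper": 0.4},
    {"tx": 0,"ty": 0,"tz": 17,"wx": 0,"wy": 0,"wz": 0,"gripper": 0.4},
  ],
)

```text
time: 31.48
position: [0.4568, -0.2441, 0.0599]
tool_rot: [-3.132, -0.225, 0.001]
ft_force: [0.2, 0.1, -4.4]
grip_width: 0.509
grip_force: 35.0
```

>>> jog_arm(
  increments=[
    {"tx": 0,"ty": 0,"tz": 0,"wx": 0,"wy": 0,"wz": 0,"gripper": 0.4},
    {"tx": 0,"ty": 0,"tz": 0,"wx": 0,"wy": 0,"wz": 0,"gripper": 0.4},
    {"tx": 0,"ty": 0,"tz": 0,"wx": 0,"wy": 0,"wz": 0,"gripper": 0.4},
    {"tx": 0,"ty": 0,"tz": 0,"wx": 0,"wy": 0,"wz": 0,"gripper": 0.4},
    {"tx": 0,"ty": 0,"tz": 0,"wx": 0,"wy": 0,"wz": 0,"gripper": 0.4},
  ],
)

```text
time: 31.9
position: [0.4566, -0.2445, 0.0607]
tool_rot: [3.133, 0.224, 0.0]
ft_force: [0.2, 0.2, -4.4]
grip_width: 0.499
grip_force: 35.0
```

```bash
python3 - <<'E'
from h import *
st(); togo([.4556,-.2438,.0435],98.3)
sd=cam("side");cv2.imwrite("pics/wt.png",cv2.resize(sd["color"][110:220,320:440],None,fx=5,fy=5,interpolation=3))
E
```

```text
t 31.9 p [ 0.4566 -0.2445  0.0607] 
 [[ 0.99   0.142  0.   ]
 [ 0.142 -0.99  -0.   ]
 [ 0.     0.    -1.   ]] F [ 0.2  0.2 -4.4] g 0.499 35.0
shift [-0.9 -0.9 17.2] turn [ 0.    -0.    -0.002] q7 -1.09
```

View pics/wt.png

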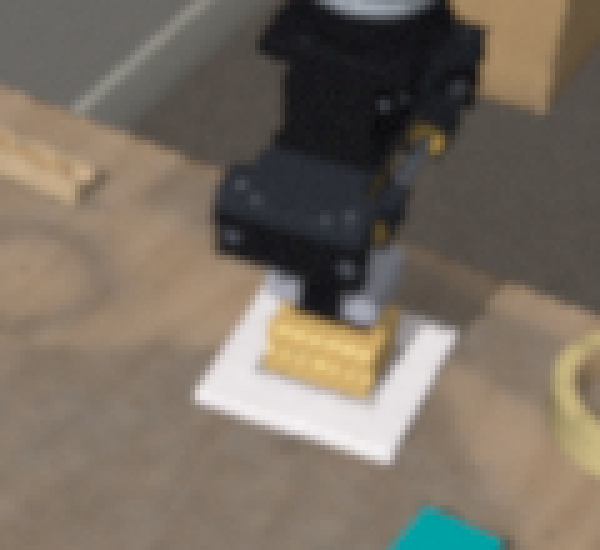

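>>> jog_arm(
  increments=[
    {"tx": -1,"ty": -1,"tz": 4,"wx": 0,"wy": 0,"wz": 0,"gripper": 0.4},
    {"tx": -1,"ty": -1,"tz": 8,"wx": 0,"wy": 0,"wz": 0,"gripper": 0.4},
    {"tx": -1,"ty": -1,"tz": 11,"wx": 0,"wy": 0,"wz": 0,"gripper": 0.4},
    {"tx": -1,"ty": -1,"tz": 13,"wx": 0,"wy": 0,"wz": 0,"gripper": 0.4},
    {"tx": -1,"ty": -1,"tz": 14,"wx": 0,"wy": 0,"wz": 0,"gripper": 0.4},
  ],
)

```text
time: 32.37
position: [0.455, -0.2434, 0.0459]
tool_rot: [-3.133, -0.224, 0.001]
ft_force: [-0.6, 0.6, -4.5]
grip_width: 0.503
grip_force: 35.0
```

>>> jog_arm(
  increments=[
    {"tx": 0,"ty": 0,"tz": 1,"wx": 0,"wy": 0,"wz": 0,"gripper": 0.4},
    {"tx": 0,"ty": 0,"tz": 2,"wx": 0,"wy": 0,"wz": 0,"gripper": 0.4},
    {"tx": 0,"ty": 0,"tz": 3,"wx": 0,"wy": 0,"wz": 0,"gripper": 0.4},
    {"tx": 0,"ty": 0,"tz": 3,"wx": 0,"wy": 0,"wz": 0,"gripper": 0.4},
    {"tx": 0,"ty": 0,"tz": 3,"wx": 0,"wy": 0,"wz": 0,"gripper": 0.4},
  ],
)

```text
time: 32.78
position: [0.4554, -0.2436, 0.0436]
tool_rot: [3.134, 0.224, 0.0]
ft_force: [0.8, -0.3, -4.1]
grip_width: 0.501
grip_force: 35.0
```

>>> jog_arm(
  increments=[
    {"tx": 0,"ty": 0,"tz": 0,"wx": 0,"wy": 0,"wz": 0,"gripper": 0.4},
    {"tx": 0,"ty": 0,"tz": 0,"wx": 0,"wy": 0,"wz": 0,"gripper": 0.4},
    {"tx": 0,"ty": 0,"tz": 0,"wx": 0,"wy": 0,"wz": 0,"gripper": 0.4},
    {"tx": 0,"ty": 0,"tz": 0,"wx": 0,"wy": 0,"wz": 0,"gripper": 0.4},
    {"tx": 0,"ty": 0,"tz": 0,"wx": 0,"wy": 0,"wz": 0,"gripper": 0.4},
  ],
)

```text
time: 33.2
position: [0.4553, -0.2436, 0.0436]
tool_rot: [3.133, 0.224, -0.0]
ft_force: [-0.7, -0.4, -4.2]
grip_width: 0.504
grip_force: 35.0
```

```bash
python3 - <<'E'
from h import *
st()
E
```

```text
t 33.2 p [ 0.4553 -0.2436  0.0436] 
 [[ 0.99   0.142 -0.   ]
 [ 0.142 -0.99  -0.   ]
 [-0.     0.    -1.   ]] F [-0.7 -0.4 -4.2] g 0.504 35.0
```

Not yet touching (weight still carried): 1 mm more, then release and lift away.

>>> jog_arm(
  increments=[
    {"tx": 0,"ty": 0,"tz": 1,"wx": 0,"wy": 0,"wz": 0,"gripper": 0.4},
    {"tx": 0,"ty": 0,"tz": 1,"wx": 0,"wy": 0,"wz": 0,"gripper": 0.4},
    {"tx": 0,"ty": 0,"tz": 1,"wx": 0,"wy": 0,"wz": 0,"gripper": 0.4},
    {"tx": 0,"ty": 0,"tz": 1,"wx": 0,"wy": 0,"wz": 0,"gripper": 0.4},
    {"tx": 0,"ty": 0,"tz": 1,"wx": 0,"wy": 0,"wz": 0,"gripper": 0.4},
  ],
)

```text
time: 33.62
position: [0.4556, -0.2437, 0.0427]
tool_rot: [3.133, 0.224, 0.001]
ft_force: [0.7, -0.6, -4.0]
grip_width: 0.499
grip_force: 35.0
```

>>> jog_arm(
  increments=[
    {"tx": 0,"ty": 0,"tz": 0,"wx": 0,"wy": 0,"wz": 0,"gripper": 0.5},
    {"tx": 0,"ty": 0,"tz": 0,"wx": 0,"wy": 0,"wz": 0,"gripper": 0.58},
    {"tx": 0,"ty": 0,"tz": 0,"wx": 0,"wy": 0,"wz": 0,"gripper": 0.66},
    {"tx": 0,"ty": 0,"tz": 0,"wx": 0,"wy": 0,"wz": 0,"gripper": 0.7},
    {"tx": 0,"ty": 0,"tz": 0,"wx": 0,"wy": 0,"wz": 0,"gripper": 0.7},
  ],
)

```text
time: 34.03
position: [0.4556, -0.2437, 0.0429]
tool_rot: [3.133, 0.224, 0.001]
ft_force: [-0.3, 0.5, 1.0]
grip_width: 0.68
grip_force: 0.0
```

>>> jog_arm(
  increments=[
    {"tx": 0,"ty": 0,"tz": -10,"wx": 0,"wy": 0,"wz": 0,"gripper": 0.7},
    {"tx": 0,"ty": 0,"tz": -30,"wx": 0,"wy": 0,"wz": 0,"gripper": 0.7},
    {"tx": 0,"ty": 0,"tz": -55,"wx": 0,"wy": 0,"wz": 0,"gripper": 0.7},
    {"tx": 0,"ty": 0,"tz": -80,"wx": 0,"wy": 0,"wz": 0,"gripper": 0.7},
    {"tx": 0,"ty": 0,"tz": -105,"wx": 0,"wy": 0,"wz": 0,"gripper": 0.7},
  ],
)

```text
time: 34.45
position: [0.4554, -0.2434, 0.1495]
tool_rot: [3.133, 0.225, 0.001]
ft_force: [1.1, -0.4, -0.8]
grip_width: 0.699
grip_force: 0.0
```

>>> jog_arm(
  increments=[
    {"tx": 0,"ty": -25,"tz": 0,"wx": 0,"wy": 0,"wz": 0,"gripper": 0.7},
    {"tx": 0,"ty": -60,"tz": 0,"wx": 0,"wy": 0,"wz": 0,"gripper": 0.7},
    {"tx": 10,"ty": -95,"tz": 0,"wx": 0,"wy": 0,"wz": 0,"gripper": 0.7},
    {"tx": 20,"ty": -130,"tz": 0,"wx": 0,"wy": 0,"wz": 0,"gripper": 0.7},
    {"tx": 30,"ty": -165,"tz": 0,"wx": 0,"wy": 0,"wz": 0,"gripper": 0.7},
  ],
)

```text
time: 34.87
position: [0.4617, -0.0745, 0.1487]
tool_rot: [3.132, 0.223, 0.002]
ft_force: [0.5, 0.7, 0.1]
grip_width: 0.696
grip_force: 0.0
```

```bash
python3 - <<'E'
from h import *
st(); im=cam("top"); sd=cam("side")
print(blobs(im,.06,steel,(.38,.75,-.4,-.1),1000))
a=cv2.resize(im["color"][160:260,360:460],(400,400),interpolation=3);b=cv2.resize(sd["color"][140:230,335:425],(400,400),interpolation=3)
cv2.imwrite("pics/fin.png",np.hstack([a,b]))
E
```

```text
t 34.87 p [ 0.4617 -0.0745  0.1487] 
 [[ 0.99   0.142  0.001]
 [ 0.142 -0.99  -0.001]
 [ 0.001  0.001 -1.   ]] F [0.5 0.7 0.1] g 0.696 0.0
[(array([ 0.457 , -0.2418], dtype=float32), np.float32(7.4), [np.float32(43.0), np.float32(59.3)])]
```

View pics/fin.png

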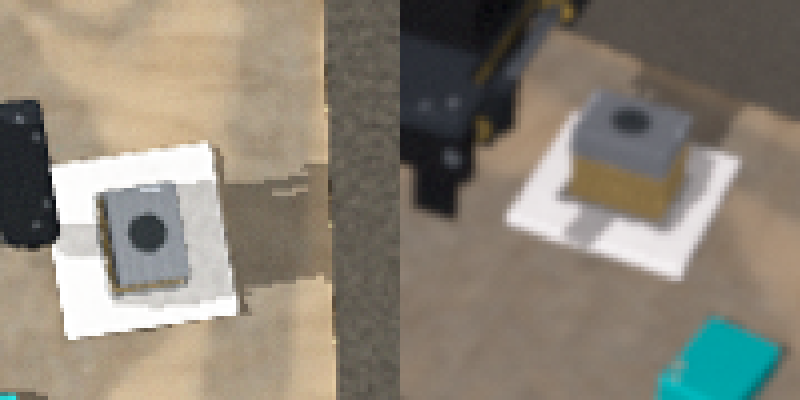

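>>> jog_arm(
  increments=[
    {"tx": 0,"ty": 0,"tz": -10,"wx": 0,"wy": 0,"wz": 0,"gripper": 0.7},
    {"tx": 0,"ty": 0,"tz": -10,"wx": 0,"wy": 0,"wz": 0,"gripper": 0.7},
    {"tx": 0,"ty": 0,"tz": -10,"wx": 0,"wy": 0,"wz": 0,"gripper": 0.7},
    {"tx": 0,"ty": 0,"tz": -10,"wx": 0,"wy": 0,"wz": 0,"gripper": 0.7},
    {"tx": 0,"ty": 0,"tz": -10,"wx": 0,"wy": 0,"wz": 0,"gripper": 0.7},
  ],
)

```text
time: 35.38
position: [0.4613, -0.077, 0.1575]
tool_rot: [-3.134, -0.221, 0.0]
ft_force: [-0.8, -0.1, -0.8]
grip_width: 0.7
grip_force: 0.0
```

```bash
python3 - <<'E'
from h import *
print(vision.spot_in("side","tray")[:1]); sd=cam("side"); print(blobs(sd,.036,steel,(.35,.75,.1,.2),500)); print(ctrl.close_job())
E
```

```text
[{'bbox': [244.3, 199.9, 356.5, 278.4], 'conf': 0.95}]
[(array([0.5278, 0.1485], dtype=float32), np.float32(-1.9), [np.float32(11.8), np.float32(144.9)])]
the job is handed in; nothing more can be done
None
```

The job is handed in: both tablets are stacked squarely on the plate outline with the steel weight on top, and the empty tray is swung back upright in its starting position.

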